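Return a pool-car key to the key bar and log it in with the reader wand

TASK

Put the pool-car key back: hook its red tag onto the rail of the key bar at the end where the lip is cut away, slide it along under the lip to the red place and let go of it. Then take the reader wand from its cradle and log the key in: hold the wand's sprung nose square on the middle of the red place's steel button, pressed in gently, without touching another button. Finish while still holding the wand there, and leave the other things on the desk where they are.

Things in the scene. Friction and masses are not known exactly. Their poses are not given: they have to be found in the camera images.
- key_bar: Fixed grey steel key bar, 216 mm long (its y), 108 deep (x; -x is its front), 160 high; origin at the middle of its underside, z up. A round rail 8 mm thick runs along y at x = +15, its top at z = 139, between end cheeks at y = -106 and +106. In front is a console (x -55 to -7) whose face slopes 30 degrees, lower at the front, rear edge at z = 50. Back sheet at x = +46.
- rail_entry (a point): Point on top of the rail in the middle of its open end, where the lip is cut away (key_bar y = +43 to +104), the only stretch where a hook can be lowered onto it: key_bar x = +15, y = +73, z = 139 mm. Axes as key_bar.
- place_red: The red place: a 44 mm red plate on the console with a steel button in it, and a 42 mm red plate on the lip straight above. Origin at desk level, axes as key_bar; it lies at key_bar x = 0 and y = -78, -30 or +18 mm (the three places are drawn in any order). A hung tag is in place when its tag_hook is at y = 0 of this frame.
- button_red: Steel contact button of the red place, 18 mm across, inside a black collar of 22 mm inside width that stands 1 mm proud of it. Origin at the middle of its flat contact face (place_red x = -32, y = 0, z = 39.5 mm), z axis square out of the face: upward, leaning 30 degrees towards the front (-x) of the key bar.
- button_blue: The same button at the blue place; not to be touched with the wand.
- button_yellow: The same button at the yellow place; not to be touched with the wand.
- tag_holder: Fixed wooden block 62 x 74 x 30 mm with a slot 10 x 34 mm, 20 mm deep, in its top along its y, in which the tag stands; origin at the middle of its underside.
- tag: Red key tag, about 60 g, upright, hook at its back (+x), car key on its front (to x = -11 mm, z 26 to 84). Plate 8 mm thick (x), 32 wide (y) to z = 92, then a tab 24 wide to z = 125 to hold it by. Origin at the middle of its lower end, 10 mm above the desk at the start. Hung, it leans forward a degree or two.
- tag_hook (a point): Middle of the hook's channel, on its underside where it rests on the rail: tag x = +10.5, z = 70 mm. The channel opens downward, is 16 mm wide (y) and 13 mm clear (tag x = +4 to +17); 5 mm thick above, so it has 11 mm of play under the lip; its back leg (x = +17 to +21) reaches 20 mm down. Axes as tag.
- tag_grip (a point): Point in the tab to hold the tag by, pinched across its 8 mm thickness: tag x = 0, z = 118 mm. The fingertips must then stay above the lip, whose top is at tag z = 91 when the tag hangs. Axes as tag.
- cradle: Fixed black charging cradle 70 x 60 x 48 mm with a 25 mm well in its top in which the wand stands nose down; origin at the middle of its underside; the well lies at x = +5 mm.
- wand: Reader wand, about 100 g, grey round barrel 23 mm thick and 134 mm long with a black rubber sleeve (24 mm) and a green ring; origin at the middle of the barrel's nose end, z along the barrel to its tail. It starts upright in the cradle with this end 24 mm above the desk, and is lifted straight out (well depth 24 mm for the barrel).
- wand_grip (a point): Point on the barrel's axis to hold the wand by: wand z = 85 mm. Axes as wand.
- wand_tip (a point): Tip of the brass nose, 12 mm wide: wand z = -12 mm when the nose is out.
- nose (a joint): How far the sprung nose is pressed into the wand, 0 to 0.006 m; it takes about 1.4 N to start moving and 5.6 N to go fully in (0.7 N per mm).
- mug: Bystander: green mug on a coaster.
- pen_pot: Bystander: dark pen pot with pens, 174 mm high.
- spectacles: Bystander: folded-out spectacles.
- stapler: Bystander: red and black stapler between the key bar and the tall brass lamp. The lamp is fixed and solid; keep the arm's elbow and wrist clear of it, best out to the robot's left: foot 200 mm wide at world x = 0.30, y = -0.09 m, post to z = 0.50, shade 250 mm across centred at x = 0.29, y = 0.09, from z = 0.477 to 0.68.
- calculator: Bystander: desk calculator.
- lip_edge (a point): Front corner of the lip where it begins, beside the open end: key_bar x = +10, y = +43, z = 158 mm. The flat lip lies over the rail from here to y = -106, x +10 to +49, underside z = 155, top z = 158 (coloured plates to 159.5), and keeps hooks captive. Below, a thin steady bar (front at x = +9.5, z = 85) stops hung tags swinging back.
- clip: Bystander: black foldback clip, 32 mm.

How it is judged:
On the way, in this order (a step that is already met when the one before it is completed fails the run):
1. the tag's hook is over the rail (x of tag_hook in the frame of key_bar between 0.007 and 0.023 m and z of tag_hook in the frame of key_bar between 0.134 and 0.149 m and y of tag_hook in the frame of key_bar between -0.1 and 0.1 m), for 0.1 s.
2. the tag hangs on the rail at the red place, let go (y of tag_hook in the frame of place_red between -0.01 and 0.01 m and x of tag_hook in the frame of place_red between 0.007 and 0.023 m and z of tag_hook in the frame of place_red between 0.134 and 0.146 m and contact force between the fingers and tag below 0.1 N), for 0.2 s.
At the end, for the whole second after the job is handed in: The tag hangs still on the rail within 10 mm of the middle of the red place, let go; the fingers hold the wand still, out of its cradle, nose tip within 5 mm of the middle of the red place's button, wand within 8 degrees of square to it, pressing with 1 to 8 N (all of step 2 and angle between tag's own z axis and vertical below 0.2 rad and linear speed of each of tag, wand below 0.02 m/s and distance between wand_tip and button_red below 0.005 m and angle between the z axis of wand and the z axis of button_red, either way round below 0.14 rad and contact force between wand and button_red between 1 and 8 N and contact force between the fingers and wand above 2 N and contact force between wand and cradle below 0.1 N); the arm keeps its last pose, push and grip.
It fails at once if the wand touches the button of another place (contact force between wand and button_blue above 0.3 N or contact force between wand and button_yellow above 0.3 N).
It fails at once if the wand is pressed hard on the button (over 15 N) (contact force between wand and button_red above 15 N).
It fails at once if a bystander is pushed out of its place (distance of any of mug, pen_pot, spectacles, stapler, clip, calculator from where it was at the start of the episode above 0.02 m).
It also fails if it takes over 56 s, if anything falls off the work surface, if the arm or the gripper's body presses on something with over 40 N, if the wrist force passes 120 N, or if a joint passes its speed limit or range.

ROBOT

A 6-joint arm with a two-finger parallel gripper is mounted at the origin on the work surface; the furniture and walls round the work are solid. World frame = base frame: x ahead of the robot, y to its left, z up, the work surface at z = 0. Lengths are in m, angles in rad, forces in N, time in s.
With the tool pointing down it reaches from about 0.35 to 0.975 m from the base axis. Payload 7.1 kg.
Tool frame: the origin (TCP) lies midway between the tips of the shut fingers; the grasp point (between the pads) lies 19 mm behind it; z points along the fingers, x is the direction in which the jaws open and shut, and the axes are right-handed (so a half turn about z gives the same grasp; the last joint's range is limited). The gripper opens to 88 mm and grips with 3 to 60 N. Pads are 20 mm wide; open, the fingers measure 115 mm over their backs; the gripper's body (75 mm by 178 mm) begins 61 mm behind the grasp point.
Start: joints at [-1.251, 0.423, 1.63, -0, 1.089, -0.019], TCP at [0.208, -0.589, 0.223] pointing down, gripper open.
Joint ranges: [-3, 3], [-0.9, 2.11], [0.09, 2.58], [-1.31, 4.45], [0.11, 2.69], [-2.54, 2.54]. Speed limits (rad/s): [2.39, 2.39, 3.01, 3.14, 3.14, 3.14].

INTERFACE

Orientations are given as a unit quaternion [w, x, y, z].
In Python, from station import move_pose, movel, movej, command_gripper, wait, inverse_kinematics, read_camera, camera_info, MotionError, job_done, get_time, get_joint_pos, get_qvel, get_effort, get_tcp_pos, get_ee_rot, get_ft_force, get_ft_torque, get_grip_width gives the robot as it stands. Calls block until the motion is done:
- move_pose(position, orientation): joint-space move of the TCP to a pose.
- movel(position, frame=None, v=0.15, until_force=None): straight line of the TCP; frame=None keeps the orientation; v is the mean speed in m/s. With until_force (N) it stops when the force on the tool has changed by that much, and returns True; else False.
- movej(angles): joint-space move.
- command_gripper(opening): opening from 0.0 (shut) to 1.0 (fully open); the grip force is fixed at half the most; returns when the fingers have stopped.
- wait(seconds).
- inverse_kinematics(position, orientation): joint angles nearest the present ones, or None.
- read_camera(name): name is "scene" or "top" or "wrist"; returns the picture (420x560x3 uint8, red, green, blue); there is no depth.
- camera_info(name): a dict with "intrinsics" (3x3 intrinsics, pixels), "T" (4x4, takes a point from camera to world coordinates); the wrist camera has in their place "tool_from_camera" (4x4, takes a point from camera to tool coordinates, whose origin is the TCP and whose axes are the tool frame's). Camera axes: x right, y up, looking along -z (the intrinsics and any distortion apply to the point x, -y, -z); pixel columns grow to the right and rows downward; lengths in m; the calibration is good to about 2 mm. A picture is of the moment at which its call begins: read the wrist's pose just before it. camera_info takes no time and is no camera call.
A pose or a line that the arm cannot do raises MotionError and nothing moves.
- job_done(): hands the job in, once; it reports no verdict.
Readings, each from a call of its own:
- get_time(): time.
- get_joint_pos(): joint angles.
- get_qvel(): joint speeds.
- get_effort(): joint torques, N m.
- get_tcp_pos(): TCP position.
- get_ee_rot(): TCP orientation.
- get_ft_force(): force on the tool from outside, world axes, zero at the start.
- get_ft_torque(): the same for the moment, N m.
- get_grip_width(): opening from 0.0 (shut) to 1.0 (fully open).
Only numpy, scipy, OpenCV 4.12 (cv2) and the standard library are available. Lean on these libraries where they do the work, as an engineer would, in place of code of your own. Each camera call takes 0.05 s, during which the arm holds its last target.

## Working session

There is one attempt and no reset: what is moved stays moved. The work goes in short steps, each a Python script; the robot and the scene stay as the last script left them, time stands still between calls to the robot, and variables do not carry over. Pictures are saved under pics/ and viewed, and the job is handed in when it is done.

```bash
ls; mkdir -p pics; python3 - <<'E'
from station import *
import cv2,numpy as np
np.set_printoptions(precision=4,suppress=True)
for n in ["scene","top","wrist"]:
    im=read_camera(n); cv2.imwrite(f"pics/{n}0.png",im[:,:,::-1]); 
    print(n,camera_info(n))
print(get_time(),get_tcp_pos(),get_ee_rot(),get_grip_width())
E
```

```text
pics
scene {'intrinsics': array([[415.418 ,   0.    , 279.3846],
       [  0.    , 415.418 , 207.0042],
       [  0.    ,   0.    ,   1.    ]]), 'T': array([[-0.8454,  0.2879, -0.4499,  0.0942],
       [-0.5341, -0.4409,  0.7214,  0.8456],
       [ 0.0093,  0.8501,  0.5265,  0.5743],
       [ 0.    ,  0.    ,  0.    ,  1.    ]])}
top {'intrinsics': array([[447.0779,   0.    , 273.9548],
       [  0.    , 447.0779, 213.5396],
       [  0.    ,   0.    ,   1.    ]]), 'T': array([[-0.0036,  0.9987, -0.0515,  0.4228],
       [-0.9996, -0.0022,  0.0286,  0.2296],
       [ 0.0284,  0.0516,  0.9983,  1.0202],
       [ 0.    ,  0.    ,  0.    ,  1.    ]])}
wrist {'intrinsics': array([[347.4149,   0.    , 282.1606],
       [  0.    , 347.4149, 209.9053],
       [  0.    ,   0.    ,   1.    ]]), 'tool_from_camera': array([[ 1.    , -0.0004,  0.0005,  0.0004],
       [-0.0003, -0.9588, -0.2842, -0.0777],
       [ 0.0006,  0.2842, -0.9588, -0.1624],
       [ 0.    ,  0.    ,  0.    ,  1.    ]])}
0.15 [ 0.2076 -0.5891  0.2221] [-0.0003  0.8162 -0.5778 -0.0005] 0.9984549789226598
```

View pics/scene0.png

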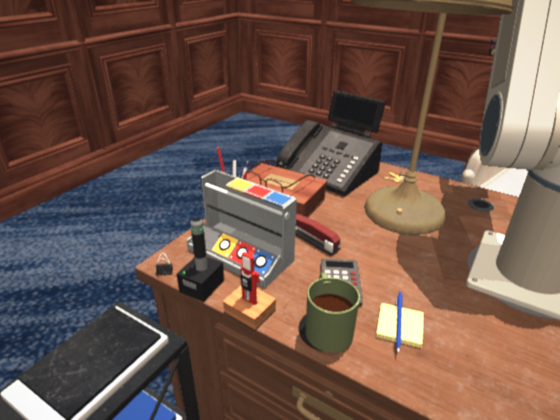

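View pics/top0.png

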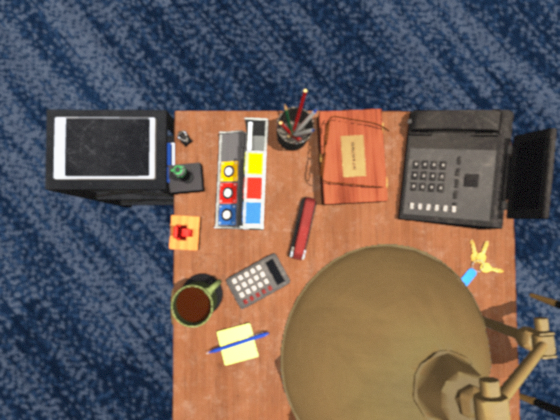

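View pics/wrist0.png

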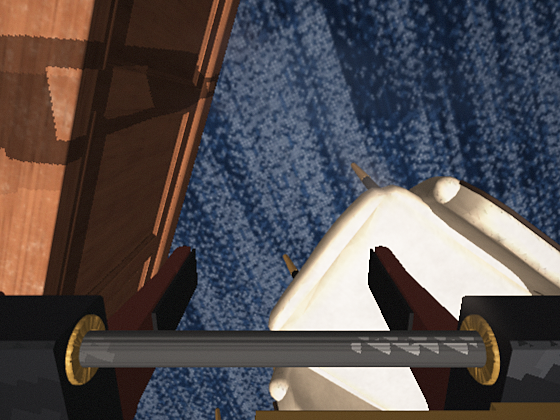

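The scene view shows the key bar at (245,230), wand at (198,255), tag at (250,290). In the top view the key bar is at (243,175) with its front towards world +y, and red is the middle place. The wand is at (180,175) and the tag at (183,232). I'll zoom in to measure.

```bash
python3 - <<'E'
import cv2
a=cv2.imread("pics/top0.png")[100:260,155:315]
cv2.imwrite("pics/topz.png",cv2.resize(a,(800,800),interpolation=cv2.INTER_CUBIC)[:600*800//600][:800])
a=cv2.imread("pics/top0.png")[105:255,160:310]; cv2.imwrite("pics/topz.png",cv2.resize(a,(600,600),interpolation=cv2.INTER_CUBIC))
a=cv2.imread("pics/scene0.png")[165:330,145:345]; cv2.imwrite("pics/scenez.png",cv2.resize(a,(720,594),interpolation=cv2.INTER_CUBIC))
E
```

```text
(no output)
```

View pics/topz.png

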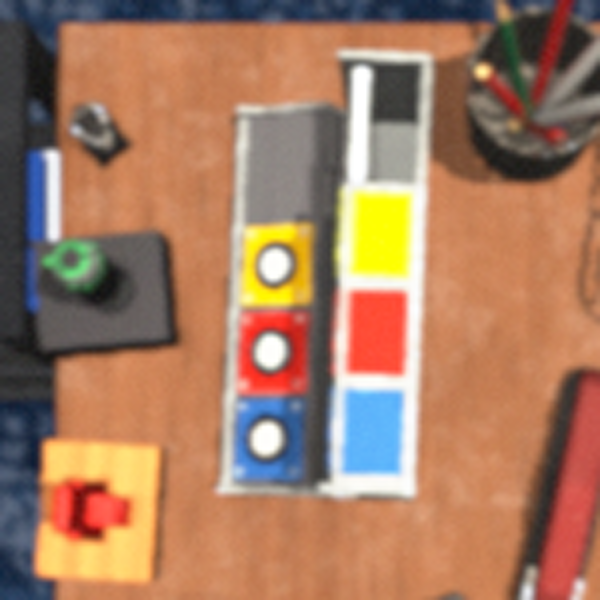

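View pics/scenez.png

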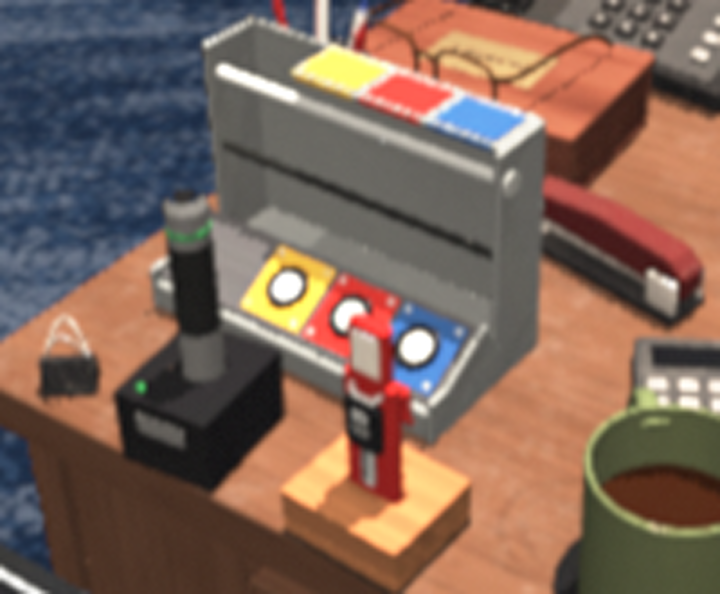

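The top zoom shows buttons at (274,264), (269,352) and (266,438), cradle corners near (165,235), (175,340) and (40,352), and holder corners at (42,440), (162,445), (155,580) and (35,575). The hook faces the key bar. Next is a coarse fit.

```bash
cat > h.py <<'E'
import numpy as np,cv2
from scipy.optimize import least_squares
from scipy.spatial.transform import Rotation as R
np.set_printoptions(precision=4,suppress=True)
TOP=(np.array([[447.0779,0,273.9548],[0,447.0779,213.5396],[0,0,1]]),None)
def cam(n):
    from station import camera_info
    c=camera_info(n); return np.array(c['intrinsics']),np.array(c['T'])
def proj(P,K,T):
    P=np.atleast_2d(P); q=(P-T[:3,3])@T[:3,:3]; q=q*[1,-1,-1]
    u=q@K.T; return u[:,:2]/u[:,2:]
def unproj(uv,z,K,T):
    uv=np.atleast_2d(uv).astype(float); d=np.c_[uv,np.ones(len(uv))]@np.linalg.inv(K).T*[1,-1,-1]
    d=d@T[:3,:3].T; z=np.broadcast_to(z,len(uv)); s=(z-T[2,3])/d[:,2]; return T[:3,3]+d*s[:,None]
def rz(a): return R.from_euler('z',a).as_matrix()
def fit(obs,x0):
    """obs: list of (K,T,localpts,pix); pose (x,y,yaw), z=0"""
    def f(p):
        M=rz(p[2]); r=[]
        for K,T,L,px in obs: r.append((proj(np.array(L)@M.T+[p[0],p[1],0],K,T)-px).ravel())
        return np.concatenate(r)
    s=least_squares(f,x0,loss='soft_l1',f_scale=1.0); return s.x,f(s.x)
E
python3 - <<'E'
from h import *
K,T=cam("top");Ks,Ts=cam("scene")
t=lambda a:(np.array(a)+.5)/4-.5+[160,105]
s=lambda a:(np.array(a)+.5)/3.6-.5+[145,165]
B=[[-.032,.018,.0395],[-.032,-.030,.0395],[-.032,-.078,.0395]]
L=[[.010,.043,.158]]
ob=[(K,T,B,t([(274,264),(269,352),(266,438)])),(Ks,Ts,B,s([(288,286),(352,316),(416,345)]))]
for o in ([ob[0]],[ob[1]],ob):
    p,r=fit(o,[.75,.3,-1.57+3.14159]); print('bar',p,r.round(1))
p,r=fit(ob,[.75,.3,1.57]); 
C=np.array([[.046,.106,.16],[.046,-.106,.16],[.010,.043,.158],[-.055,-.106,.0]])@rz(p[2]).T+[p[0],p[1],0]
print((proj(C,K,T)-[160,105]+.5)*4-.5,(proj(C,Ks,Ts)-[145,165]+.5)*3.6-.5)
h=unproj(t([(42,440),(162,445),(155,580),(35,575)]),.03,K,T);print('holder',h[:,:2],h.mean(0)); 
c=unproj(t([(163,232),(175,340),(45,352)]),.048,K,T);print('cradle',c[:,:2],(c[0]+c[2])/2)
print('tag top', unproj(t([(78,508)]),.135,K,T),'wand tail',unproj(t([(75,264)]),.158,K,T))
E
```

```text
bar [0.488  0.3349 1.6206] [ -0.   43.8   0.2  -0.   -0.1 -43.2]
bar [ 0.5493  0.2725 -1.6194] [ 0.  -0.1 -0.3 -0.3  0.3  0.3]
bar [0.4886 0.3352 1.6195] [ -0.2  43.5   0.1  -0.3  -0.2 -43.5  37.8  15.3   0.3  -0.4 -36.3 -15.5]
[[ 99.401  617.9305]
 [ 80.8188 177.529 ]
 [169.8752 482.1401]
 [308.4179 223.9458]] [[495.8788 289.2213]
 [137.9367 164.6591]
 [420.0144 215.7336]
 [274.5136 307.0695]]
holder [[0.4719 0.4302]
 [0.469  0.3643]
 [0.3947 0.3678]
 [0.3977 0.4334]] [0.4333 0.3989 0.03  ]
cradle [[0.5844 0.3619]
 [0.5253 0.3551]
 [0.5188 0.4253]] [0.5516 0.3936 0.048 ]
tag top [[0.4332 0.391  0.135 ]] wand tail [[0.5505 0.3891 0.158 ]]
```

```bash
python3 - <<'E'
from h import *
K,T=cam("top");Ks,Ts=cam("scene")
t=lambda a:(np.array(a)+.5)/4-.5+[160,105]
s=lambda a:(np.array(a)+.5)/3.6-.5+[145,165]
B=[[-.032,.018,.0395],[-.032,-.030,.0395],[-.032,-.078,.0395]]
ob=[(K,T,B,t([(274,264),(269,352),(266,438)])),(Ks,Ts,B,s([(288,286),(352,316),(416,345)]))]
for o in ([ob[0]],[ob[1]],ob):
    p,r=fit(o,[.55,.3,-1.57]); print('bar',p,r.round(1))
C=np.array([[.046,.106,.16],[.046,-.106,.16],[.010,.043,.158],[-.055,-.106,.0]])@rz(p[2]).T+[p[0],p[1],0]
print((proj(C,K,T)-[160,105]+.5)*4-.5,(proj(C,Ks,Ts)-[145,165]+.5)*3.6-.5)
H=[[-.031,.037,.03],[.031,.037,.03],[.031,-.037,.03],[-.031,-.037,.03]]
print('holder',fit([(K,T,H,t([(42,440),(162,445),(155,580),(35,575)]))],[.43,.4,-1.6]))
H=[[.035,.030,.048],[.035,-.03,.048],[-.035,-.03,.048]]
print('cradle',fit([(K,T,H,t([(163,232),(175,340),(45,352)]))],[.55,.39,-1.5]))
# wand tail & tag top scene rays
print(unproj(s([(187,208)]),.158,Ks,Ts))
from station import *
q=get_joint_pos();print(q)
E
```

```text
bar [ 0.5486  0.2711 -1.6147] [-0.1  0.1  0.2 -0.2 -0.1  0.1]
bar [ 0.5493  0.2725 -1.6194] [ 0.  -0.1 -0.3 -0.3  0.3  0.3]
bar [ 0.5491  0.2717 -1.6158] [-0.4 -0.1 -0.1 -0.5 -0.4 -0.1  0.3 -0.2  0.1 -0.4  0.7  0.1]
[[422.9619  54.737 ]
 [404.2736 489.8101]
 [343.3617 180.204 ]
 [227.0449 488.353 ]] [[253.3079  15.9196]
 [542.4009 118.0276]
 [292.436   70.309 ]
 [434.9597 440.9146]]
holder (array([ 0.4333,  0.3989, -1.6159]), array([ 0.8868,  0.0945, -0.8947,  0.0457, -0.8349, -0.1175,  0.8316,
       -0.0179]))
cradle (array([ 0.5517,  0.3934, -1.473 ]), array([ 0.2041, -0.2302, -0.2224,  0.0338,  0.018 ,  0.1923]))
[[0.5461 0.4006 0.158 ]]
[-1.251   0.4237  1.6305 -0.      1.0886 -0.019 ]
```

```bash
cat > fk.py <<'E'
import numpy as np
from scipy.spatial.transform import Rotation as R
def rot(ax,a): return R.from_rotvec(np.array(ax)*a).as_matrix()
def chain(q,p):
    """a1,d1,a2,a3,d4,d6: returns points base..shoulder,elbow,elbow2,wrist,tcp and rot"""
    a1,d1,a2,a3,d4,d6=p
    M=rot([0,0,1],q[0]); P=[np.array([0,0,0.])]
    s=M@[a1,0,d1]; P.append(s)
    M=M@rot([0,1,0],q[1]); e=s+M@[0,0,a2]; P.append(e)   # q2=0: up
    M=M@rot([0,1,0],q[2]); e2=e+M@[a3,0,0]; P.append(e2)
    w=e2+M@[0,0,d4]; P.append(w)
    M=M@rot([0,0,1],q[3])@rot([0,1,0],q[4])@rot([0,0,1],q[5])
    P.append(w+M@[0,0,d6]); return np.array(P),M
E
python3 - <<'E'
from h import *
from fk import *
from station import *
from scipy.optimize import least_squares
rng=np.random.default_rng(0); S=[]
q0=get_joint_pos(); S.append((q0,np.array(get_tcp_pos()),np.array(get_ee_rot())))
for i in range(60):
    pos=[rng.uniform(.2,.7),rng.uniform(-.4,.5),rng.uniform(.15,.5)]
    o=(R.from_euler('xyz',[np.pi+rng.uniform(-.6,.6),rng.uniform(-.6,.6),rng.uniform(-1.5,1.5)])).as_quat(scalar_first=True)
    q=inverse_kinematics(pos,o)
    if q is not None: S.append((np.array(q),np.array(pos),o))
print(len(S))
def f(p):
    return np.concatenate([chain(q,p)[0][-1]-x for q,x,o in S])
s=least_squares(f,[0,.3,.4,0,.4,.3]); print(s.x,abs(s.fun).max())
# rotation offset check
for q,x,o in S[:6]:
    M=chain(q,s.x)[1]; W=R.from_quat(o,scalar_first=True).as_matrix(); print((M.T@W).round(3).tolist(),q)
E
```

```text
59
[-0.0004  0.3162  0.5659  0.0791  0.4855  0.3149] 0.014573593189875833
[[-1.0, 0.0, -0.0], [0.0, -1.0, 0.0], [-0.0, 0.0, 1.0]] [-1.251   0.4237  1.6305 -0.      1.0886 -0.019 ]
[[-1.0, 0.0, 0.0], [-0.0, -1.0, -0.0], [-0.0, -0.0, 1.0]] [ 0.3556 -0.0247  2.058   0.3532  0.5216  1.6954]
[[-1.0, -0.0, -0.0], [0.0, -1.0, -0.0], [-0.0, -0.0, 1.0]] [-0.3291  0.5556  1.1156 -0.5408  1.6708 -0.5406]
[[-1.0, -0.0, -0.0], [0.0, -1.0, 0.0], [-0.0, 0.0, 1.0]] [ 0.3207  0.2255  2.2471 -0.6119  0.9132  0.2723]
[[-1.0, -0.0, 0.0], [-0.0, -1.0, 0.0], [0.0, 0.0, 1.0]] [-0.2976  0.319   1.2879  0.3165  2.0682 -0.6071]
[[-1.0, -0.0, 0.0], [0.0, -1.0, 0.0], [0.0, 0.0, 1.0]] [-0.261   0.323   1.8841  0.3348  0.9088  0.1087]
```

```bash
cat > fk.py <<'E'
import numpy as np
from scipy.spatial.transform import Rotation as R
def rot(ax,a): return R.from_rotvec(np.array(ax)*a).as_matrix()
def chain(q,p):
    a1,d1,a2,a3,d4,d6,b2,a5=p
    M=rot([0,0,1],q[0]); P=[np.array([0,0,0.])]
    s=M@[a1,0,d1]; P.append(s)
    M=M@rot([0,1,0],q[1]); e=s+M@[b2,0,a2]; P.append(e)
    M=M@rot([0,1,0],q[2]); e2=e+M@[a3,0,0]; P.append(e2)
    w=e2+M@[0,0,d4]; P.append(w)
    M=M@rot([0,0,1],q[3])@rot([0,1,0],q[4]); w2=w+M@[a5,0,0]; P.append(w2)
    M=M@rot([0,0,1],q[5])@np.diag([-1,-1,1.])
    P.append(w2+M@[0,0,d6]); return np.array(P),M
E
python3 - <<'E'
from h import *
from fk import *
from station import *
rng=np.random.default_rng(0); S=[]
S.append((get_joint_pos(),np.array(get_tcp_pos()),np.array(get_ee_rot())))
for i in range(60):
    pos=[rng.uniform(.2,.7),rng.uniform(-.4,.5),rng.uniform(.15,.5)]
    o=(R.from_euler('xyz',[np.pi+rng.uniform(-.6,.6),rng.uniform(-.6,.6),rng.uniform(-1.5,1.5)])).as_quat(scalar_first=True)
    q=inverse_kinematics(pos,o)
    if q is not None: S.append((np.array(q),np.array(pos),o))
def f(p): return np.concatenate([chain(q,p)[0][-1]-x for q,x,o in S])
s=least_squares(f,[0,.3,.4,0,.4,.3,0,0]); print(s.x.tolist(),abs(s.fun).max())
open('fk.py','a').write('PAR=%r\n'%s.x.tolist())
from importlib import reload; import fk; reload(fk)
# candidate vertical poses, jaws along bar x
yaw=-1.6158
for nm,pos in dict(tag=[.433,.399,.15],rail=[.62,.26,.25],red=[.52,.26,.21]).items():
  for flip in (0,np.pi):
    o=(R.from_euler('z',yaw+flip)*R.from_euler('x',np.pi)).as_quat(scalar_first=True)
    q=inverse_kinematics(pos,o); print(nm,q); 
    if q is not None: print(fk.chain(q,fk.PAR)[0][1:6])
E
```

```text
[0.0017691327249890268, 0.31555985028752903, 0.5659417727373319, 0.0791496646201075, 0.4850680559142121, 0.31452915970687934, 0.00031478394483948, 0.002291239373716469] 0.014584407815808387
tag [0.7243 0.4624 1.763  0.     0.9162 2.3401]
[[0.0013 0.0012 0.3156]
 [0.1906 0.1687 0.8219]
 [0.1545 0.1367 0.7591]
 [0.4427 0.3917 0.4638]
 [0.441  0.3902 0.4638]]
tag [ 0.7243  0.4624  1.763  -0.      0.9162 -0.8014]
[[0.0013 0.0012 0.3156]
 [0.1906 0.1687 0.8219]
 [0.1545 0.1367 0.7591]
 [0.4427 0.3917 0.4638]
 [0.441  0.3902 0.4638]]
rail [0.3794 0.4661 1.4942 0.     1.1814 1.9952]
[[0.0016 0.0007 0.3156]
 [0.2381 0.0949 0.821 ]
 [0.2102 0.0838 0.7478]
 [0.6271 0.25   0.5636]
 [0.6249 0.2492 0.5636]]
rail [ 0.3794  0.4661  1.4942 -0.      1.1814 -1.1464]
[[0.0016 0.0007 0.3156]
 [0.2381 0.0949 0.821 ]
 [0.2102 0.0838 0.7478]
 [0.6271 0.25   0.5636]
 [0.6249 0.2492 0.5636]]
red [0.4432 0.3746 1.7389 0.     1.0281 2.059 ]
[[0.0016 0.0008 0.3156]
 [0.189  0.0897 0.8421]
 [0.152  0.0722 0.7744]
 [0.5273 0.2503 0.5238]
 [0.5252 0.2493 0.5238]]
red [ 0.4432  0.3746  1.7389 -0.      1.0281 -1.0826]
[[0.0016 0.0008 0.3156]
 [0.189  0.0897 0.8421]
 [0.152  0.0722 0.7744]
 [0.5273 0.2503 0.5238]
 [0.5252 0.2493 0.5238]]
```

```bash
cat > fk.py <<'E'
import numpy as np
from scipy.spatial.transform import Rotation as R
def rot(ax,a): return R.from_rotvec(np.array(ax)*a).as_matrix()
def chain(q,p=None):
    if p is None: p=PAR
    p=np.asarray(p).reshape(6,3)
    M=rot([0,0,1],q[0]); P=[np.array([0,0,0.])]
    s=M@p[0]; P.append(s)
    M=M@rot([0,1,0],q[1]); e=s+M@p[1]; P.append(e)
    M=M@rot([0,1,0],q[2]); e2=e+M@[p[2,0],p[2,1],0]; P.append(e2)
    w=e2+M@[0,0,p[2,2]]; P.append(w)
    M=M@rot([0,0,1],q[3]);w=w+M@p[3]; M=M@rot([0,1,0],q[4]); w2=w+M@p[4]; P.append(w2)
    M=M@rot([0,0,1],q[5])@np.diag([-1,-1,1.])
    P.append(w2+M@p[5]); return np.array(P),M
def shade_clear(q):
    """min distance of arm axis samples to the shade cylinder, per segment: upper, forearm, tool; and body corner"""
    P,M=chain(q); out=[]
    def d(X):
        r=np.hypot(X[:,0]-.29,X[:,1]-.09)-.125; z=np.maximum(.477-X[:,2],X[:,2]-.68)
        s=np.where((r>0)&(z>0),np.hypot(r,z),np.maximum(r,z))
        r2=np.hypot(X[:,0]-.30,X[:,1]+.09)-.02; z2=np.maximum(X[:,2]-.5,0)
        return min(s.min(),np.hypot(np.maximum(r2,0),z2).min())
    t=np.linspace(0,1,30)[:,None]
    for a,b in ((1,2),(3,4),(5,6)): out.append(d(P[a]*(1-t)+P[b]*t))
    g=P[6]-M[:,2]*.08; w=P[6]-M[:,2]*.2
    out.append(d(np.vstack([x+M[:,0]*i*.089+M[:,1]*j*.037 for x in (g,w) for i in (-1,0,1) for j in (-1,1)])))
    return np.array(out)
E
python3 - <<'E'
from h import *
import fk
from fk import *
from station import *
rng=np.random.default_rng(0); S=[]
S.append((get_joint_pos(),np.array(get_tcp_pos()),np.array(get_ee_rot())))
for i in range(80):
    pos=[rng.uniform(.2,.7),rng.uniform(-.4,.5),rng.uniform(.15,.5)]
    o=(R.from_euler('xyz',[np.pi+rng.uniform(-.9,.9),rng.uniform(-.9,.9),rng.uniform(-1.5,1.5)])).as_quat(scalar_first=True)
    q=inverse_kinematics(pos,o)
    if q is not None: S.append((np.array(q),np.array(pos),o))
def f(p): return np.concatenate([chain(q,p)[0][-1]-x for q,x,o in S])
p0=np.array([[0,0,.316],[0,0,.566],[.079,0,.485],[0]*3,[0]*3,[0,0,.315]],float)
s=least_squares(lambda p:np.r_[f(p),1e-5*(p-p0.ravel())],p0.ravel()); print(s.x.reshape(6,3).round(4),abs(f(s.x)).max())
open('fk.py','a').write('PAR=%r\n'%s.x.tolist())
fk.PAR=s.x
def tq(tau,yaw=-1.6158,flip=0,lean=0):
    # tool z down tilted so wrist goes to bar -x by tau; jaws along bar y
    zt=np.array([np.sin(tau),0,-np.cos(tau)]); xt=np.array([0,1,0])*(1 if not flip else -1)
    M=rz(yaw)@np.c_[xt,np.cross(zt,xt),zt]; return R.from_matrix(M).as_quat(scalar_first=True)
for tau in np.radians([0,20,30,40,50]):
  for nm,pos in dict(tag=[.433,.399,.13],rail=[.62,.26,.20],railup=[.62,.26,.3],red=[.52,.26,.18],wand=[.552,.388,.11],wandup=[.552,.388,.18],press=[.52,.35,.11]).items():
   for fl in (0,1):
    q=inverse_kinematics(pos,tq(tau,flip=fl))
    print(round(np.degrees(tau)),nm,fl,None if q is None else (np.array(q).round(2),fk.shade_clear(q).round(3)))
E
```

```text
[[-0.      0.004   0.3124]
 [ 0.      0.004   0.5631]
 [ 0.0775  0.004   0.4849]
 [ 0.     -0.     -0.    ]
 [-0.     -0.     -0.0027]
 [ 0.      0.      0.3123]] 1.6019408022316384e-11
0 tag 0 (array([ 0.72,  0.49,  1.77, -0.  ,  0.88,  0.77]), array([0.028, 0.014, 0.218, 0.214]))
0 tag 1 (array([ 0.72,  0.49,  1.77, -0.  ,  0.88, -2.37]), array([0.028, 0.014, 0.218, 0.214]))
0 rail 0 (array([ 0.38,  0.52,  1.53, -0.  ,  1.09,  0.42]), array([-0.013, -0.024,  0.246,  0.169]))
0 rail 1 None
0 railup 0 (array([ 0.38,  0.42,  1.44, -0.  ,  1.27,  0.42]), array([0.014, 0.008, 0.246, 0.151]))
0 railup 1 None
0 red 0 (array([ 0.44,  0.41,  1.76, -0.  ,  0.97,  0.49]), array([ 0.022, -0.039,  0.161,  0.12 ]))
0 red 1 None
0 wand 0 (array([ 0.6 ,  0.63,  1.58, -0.  ,  0.94,  0.64]), array([-0.021, -0.013,  0.277,  0.253]))
0 wand 1 (array([ 0.6 ,  0.63,  1.58, -0.  ,  0.94, -2.5 ]), array([-0.021, -0.013,  0.277,  0.253]))
0 wandup 0 (array([ 0.6 ,  0.54,  1.54, -0.  ,  1.06,  0.64]), array([-0.001, -0.007,  0.272,  0.214]))
0 wandup 1 (array([ 0.6 ,  0.54,  1.54, -0.  ,  1.06, -2.5 ]), arr
[... 5207 characters left out ...]
))
50 red 1 (array([ 0.74,  0.74,  1.46, -0.58,  1.63, -2.18]), array([0.01 , 0.027, 0.315, 0.253]))
50 wand 0 (array([ 0.82,  0.98,  1.14, -0.53,  1.74,  0.98]), array([0.033, 0.106, 0.45 , 0.385]))
50 wand 1 (array([ 0.82,  0.98,  1.14, -0.53,  1.74, -2.16]), array([0.033, 0.106, 0.45 , 0.385]))
50 wandup 0 (array([ 0.82,  0.9 ,  1.13, -0.53,  1.81,  0.93]), array([0.033, 0.092, 0.402, 0.336]))
50 wandup 1 (array([ 0.82,  0.9 ,  1.13, -0.53,  1.81, -2.21]), array([0.033, 0.092, 0.402, 0.336]))
50 press 0 (array([ 0.82,  0.91,  1.29, -0.52,  1.66,  1.02]), array([0.032, 0.087, 0.415, 0.355]))
50 press 1 (array([ 0.82,  0.91,  1.29, -0.52,  1.66, -2.12]), array([0.032, 0.087, 0.415, 0.355]))
```

```bash
python3 - <<'E'
from h import *
K,T=cam("top")
im=cv2.imread("pics/top0.png")[180:420,260:560]
S=2.6; im=cv2.resize(im,None,fx=S,fy=S,interpolation=cv2.INTER_CUBIC)
a=np.linspace(0,2*np.pi,60)
for z,r,c in ((.477,.125,(0,255,0)),(.58,.085,(255,255,0)),(.68,.045,(0,0,255)),(.68,.03,(255,0,255))):
    u=proj(np.c_[.29+r*np.cos(a),.09+r*np.sin(a),a*0+z],K,T)
    cv2.polylines(im,[((u-[260,180])*S).astype(int)],True,c,1)
cv2.imwrite("pics/shade.png",im)
E
```

```text
(no output)
```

View pics/shade.png

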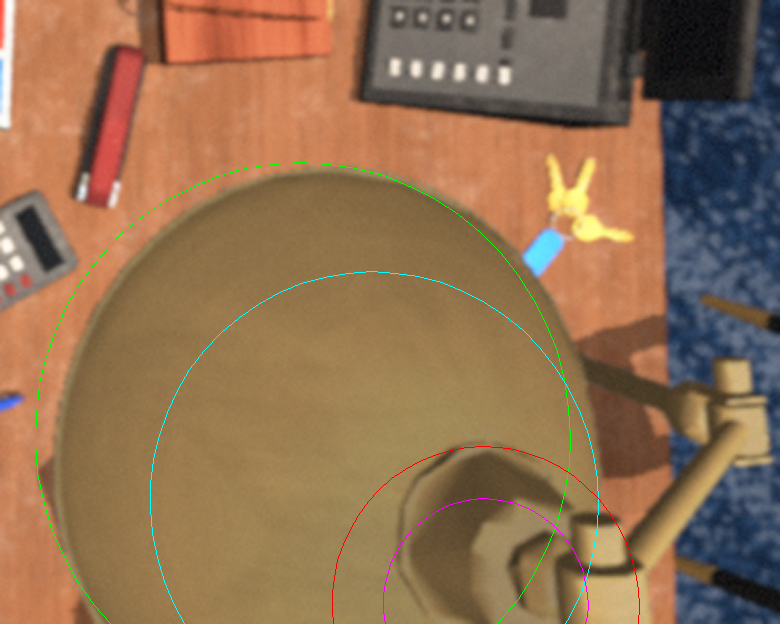

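```bash
cat >> fk.py <<'E'
def dcone(X):
    """signed distance (approx) to shade cone / post"""
    rho=np.hypot(X[:,0]-.29,X[:,1]-.09); z=X[:,2]
    # cone: slanted line from (.125,.477) to (.038,.68)
    n=np.array([.203,.087]); n=n/np.hypot(*n)
    a=np.array([.125,.477]); b=np.array([.038,.68])
    def seg(p,q):
        t=np.clip(((rho-p[0])*(q[0]-p[0])+(z-p[1])*(q[1]-p[1]))/((q-p)@(q-p)),0,1)
        return np.hypot(rho-p[0]-t*(q[0]-p[0]),z-p[1]-t*(q[1]-p[1]))
    d=np.minimum(np.minimum(seg(a,b),seg(np.array([0,.477]),a)),seg(np.array([0,.68]),b))
    ins=(z>.477)&(z<.68)&((rho-a[0])*n[0]+(z-a[1])*n[1]<0)
    d=np.where(ins,-d,d)
    r2=np.hypot(X[:,0]-.30,X[:,1]+.09)-.02
    return np.minimum(d,np.hypot(np.maximum(r2,0),np.maximum(z-.5,0)))
def clear(q):
    P,M=chain(q); t=np.linspace(0,1,40)[:,None]
    L=[dcone(P[a]*(1-t)+P[b]*t).min() for a,b in ((1,2),(2,3),(3,4),(5,6))]
    return np.array(L)
E
cat > plan.py <<'E'
from h import *
from fk import *
YAW=-1.6158
def tqW(tau,yaw=YAW,flip=0):
    zt=np.array([np.sin(tau),0,-np.cos(tau)]); xt=np.array([0,1.,0])*(-1 if flip else 1)
    M=rz(yaw)@np.c_[xt,np.cross(zt,xt),zt]; return R.from_matrix(M).as_quat(scalar_first=True)
def tqT(s,yaw=YAW,flip=0):
    zt=np.array([0,np.sin(s),-np.cos(s)]); xt=np.array([1.,0,0])*(-1 if flip else 1)
    M=rz(yaw)@np.c_[xt,np.cross(zt,xt),zt]; return R.from_matrix(M).as_quat(scalar_first=True)
def tcp(grasp,quat):
    return np.array(grasp)+R.from_quat(quat,scalar_first=True).as_matrix()[:,2]*.019
E
python3 - <<'E'
from plan import *
from station import *
def go(nm,g,modes):
    for mode in modes:
        out=[]
        for a in range(-60,80,10):
            if mode=='W' and a<0: continue
            best=None
            for fl in (0,1):
                o=(tqW if mode=='W' else tqT)(np.radians(a),flip=fl)
                q=inverse_kinematics(tcp(g,o),o)
                if q is not None:
                    c=clear(q)
                    if best is None: best=c
            out.append((a,None if best is None else (best*1000).astype(int).tolist()))
        print(nm,mode,out)
bar=lambda p:rz(YAW)@np.array(p)+[.5491,.2717,0]
go('tag',[.433,.391,.128],'WT')
go('railup',bar([.0045,.058,.187+.045]),'WT')
go('rail',bar([.0045,.058,.187]),'WT')
go('red',bar([.0045,-.03,.187]),'WT')
go('wand',[.552,.388,.109],'W')
go('press',bar([-.08,-.03,.1235]),'W')
E
```

```text
tag W [(0, [90, 124, 84, 215]), (10, [85, 123, 106, 262]), (20, [79, 127, 123, 309]), (30, [73, 135, 135, 349]), (40, [68, 145, 145, 379]), (50, [64, 154, 154, 398]), (60, [64, 161, 161, 406]), (70, [69, 166, 166, 403])]
tag T [(-60, [-37, 45, 45, 389]), (-50, [-19, 43, 43, 365]), (-40, [1, 44, 44, 336]), (-30, [25, 53, 52, 302]), (-20, [50, 72, 63, 268]), (-10, [73, 97, 74, 238]), (0, [90, 124, 84, 215]), (10, [101, 147, 95, 201]), (20, [108, 165, 106, 197]), (30, [112, 178, 115, 205]), (40, None), (50, None), (60, None), (70, [113, 221, 172, 328])]
railup W [(0, [67, 75, 14, 236]), (10, [58, 63, 29, 259]), (20, [50, 55, 44, 282]), (30, [42, 57, 56, 303]), (40, [34, 66, 66, 321]), (50, [26, 78, 78, 333]), (60, [19, 88, 88, 340]), (70, [11, 96, 96, 339])]
railup T [(-60, [-58, 41, 41, 338]), (-50, [-77, 30, 30, 340]), (-40, [-60, 16, 16, 335]), (-30, [-33, -1, -1, 321]), (-20, [0, 13, 3, 299]), (-10, [34, 40, 10, 271]), (0, [67, 75, 14, 236]), (10, [94, 110, 17, 198]), (20, [106, 139, 21, 159]), (30, [113, 160, 24, 124]), (40, [114, 170, 25, 100]), (50, None), (60, [100, 152, 19, 121
[... 892 characters left out ...]
 -3, 300]), (-30, [-3, 13, 0, 273]), (-20, [31, 43, 6, 240]), (-10, [65, 81, 11, 203]), (0, [94, 118, 17, 165]), (10, [108, 150, 22, 128]), (20, [116, 173, 25, 99]), (30, [120, 186, 27, 85]), (40, None), (50, None), (60, [99, 161, 35, 158]), (70, [82, 145, 47, 202])]
wand W [(0, [42, 64, 60, 281]), (10, [42, 76, 76, 322]), (20, [39, 89, 89, 365]), (30, [35, 103, 103, 403]), (40, [31, 116, 116, 432]), (50, [30, 126, 126, 451]), (60, [37, 133, 133, 457]), (70, [52, 145, 145, 454])]
press W [(0, [58, 76, 52, 234]), (10, [56, 79, 71, 274]), (20, [52, 88, 87, 317]), (30, [47, 99, 99, 356]), (40, [41, 111, 111, 387]), (50, [36, 122, 122, 408]), (60, [35, 130, 130, 418]), (70, [41, 135, 135, 418])]
```

```bash
python3 - <<'E'
from plan import *
from station import *
K,T=cam("scene")
P,M=chain(get_joint_pos()); print(P)
print(proj(P,K,T)); print(proj([[0,0,z] for z in (0,.1,.2,.3,.4,.5)],K,T))
im=cv2.imread("pics/scene0.png")[0:320,400:560]
cv2.imwrite("pics/arm.png",cv2.resize(im,None,fx=1.8,fy=1.8))
E
```

```text
[[ 0.      0.      0.    ]
 [ 0.0038  0.0012  0.3124]
 [ 0.0803 -0.2173  0.8257]
 [ 0.0727 -0.1818  0.7571]
 [ 0.2077 -0.5894  0.5317]
 [ 0.2077 -0.5894  0.5344]
 [ 0.2076 -0.5891  0.2221]]
[[ 530.4914  275.0397]
 [ 588.1258  134.2978]
 [ 664.1023 -241.644 ]
 [ 651.1484 -186.7984]
 [ 530.4265  -28.7533]
 [ 530.7623  -29.917 ]
 [ 497.3343   87.4815]]
[[530.4914 275.0397]
 [547.1385 236.2159]
 [566.0779 192.0463]
 [587.8181 141.3448]
 [613.0299  82.5469]
 [642.617   13.5451]]
```

View pics/arm.png

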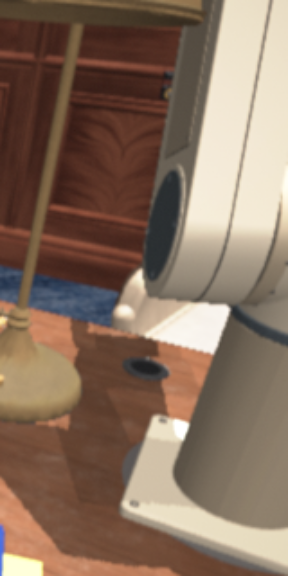

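```bash
cat >> fk.py <<'E'
def clear2(q):
    P,M=chain(q); t=np.linspace(0,1,40)[:,None]; lat=np.array([-np.sin(q[0]),np.cos(q[0]),0])
    off=lat*.13
    L=[dcone(P[1]*(1-t)+P[2]*t+off).min()-.075, dcone(P[2]+lat*(t*.26-.06)).min()-.07, dcone(P[3]*(1-t)+P[4]*t).min()-.055, dcone(P[5]*(1-t)+P[6]*t).min()-.09]
    return np.array(L)
E
python3 - <<'E'
from plan import *
from station import *
bar=lambda p:rz(YAW)@np.array(p)+[.5491,.2717,0]
for nm,g in dict(tag=[.433,.391,.125],tagup=[.433,.391,.25],railup=bar([.0045,.06,.184+.05]),rail=bar([.0045,.06,.184]),red=bar([.0045,-.03,.184]),wand=[.552,.388,.109],press=bar([-.08,-.03,.1235])).items():
    for a in (0,20,30,40,45,50,60):
        o=tqW(np.radians(a)); q=inverse_kinematics(tcp(g,o),o)
        if q is not None: print(nm,a,(clear2(q)*1000).astype(int),np.array(q).round(2))
K,T=cam("top");Ks,Ts=cam("scene")
def tri(a,b):
    def ray(uv,K,T):
        p0=unproj([uv],0.,K,T)[0]; return T[:3,3],(p0-T[:3,3])/np.linalg.norm(p0-T[:3,3])
    o1,d1=ray(a,K,T);o2,d2=ray(b,Ks,Ts)
    s=np.linalg.lstsq(np.c_[d1,-d2],o2-o1,rcond=None)[0]; return o1+s[0]*d1,np.linalg.norm(o1+s[0]*d1-o2-s[1]*d2)
for a,b in (((168,118),(122,308)),((152,178),(168,345)),((167,172),(168,345)),((154,119),(122,308))): print(tri(a,b))
E
python3 -c "
import cv2
a=cv2.imread('pics/top0.png')[95:225,35:215];cv2.imwrite('pics/s1.png',cv2.resize(a,None,fx=4,fy=4))"
```

```text
tag 0 [107  55  29 126] [ 0.71  0.52  1.8  -0.    0.83  0.76]
tag 20 [113  50  67 220] [ 0.82  0.63  1.63 -0.24  1.16  1.  ]
tag 30 [114  62  80 260] [ 0.87  0.7   1.55 -0.32  1.33  1.06]
tag 40 [115  81  90 291] [ 0.9   0.78  1.46 -0.39  1.5   1.1 ]
tag 45 [115  90  95 302] [ 0.92  0.82  1.42 -0.42  1.58  1.11]
tag 50 [116  98  99 311] [ 0.93  0.87  1.39 -0.45  1.66  1.12]
tag 60 [119 111 106 318] [ 0.95  0.95  1.32 -0.51  1.81  1.13]
tagup 0 [131 105  40 118] [ 0.71  0.35  1.72 -0.    1.07  0.76]
tagup 20 [131  75  73 180] [ 0.82  0.48  1.56 -0.23  1.38  0.94]
tagup 30 [129  66  84 200] [ 0.87  0.55  1.49 -0.31  1.53  0.99]
tagup 40 [127  67  91 213] [ 0.9   0.63  1.42 -0.39  1.68  1.02]
tagup 45 [126  72  94 217] [ 0.92  0.67  1.39 -0.42  1.75  1.03]
tagup 50 [125  80  98 218] [ 0.93  0.71  1.36 -0.46  1.82  1.04]
tagup 60 [124  96 105 215] [ 0.95  0.79  1.31 -0.53  1.95  1.04]
railup 0 [ 59  59 -40 148] [ 0.39  0.49  1.54 -0.    1.11  0.44]
railup 20 [ 64  34 -10 193] [ 0.52  0.58  1.43 -0.3   1.33  0.67]
railup 30 [ 64  15   1 214] [ 0.57  0.64  1.38 -0.42  1.46  0.74]
railup 40
[... 1628 characters left out ...]
 1.69 -0.    0.88  0.62]
press 20 [ 81  21  32 227] [ 0.69  0.68  1.54 -0.28  1.18  0.88]
press 30 [ 83  34  44 266] [ 0.74  0.75  1.46 -0.37  1.34  0.95]
press 40 [ 84  54  56 297] [ 0.78  0.82  1.38 -0.45  1.5   0.99]
press 45 [ 85  64  62 309] [ 0.79  0.86  1.35 -0.49  1.57  1.  ]
press 50 [ 86  72  67 318] [ 0.81  0.9   1.31 -0.53  1.65  1.01]
press 60 [ 90  85  75 328] [ 0.83  0.98  1.24 -0.6   1.8   1.02]
(array([ 0.722 ,  0.4637, -0.0992]), np.float64(0.012129803262344434))
(array([ 0.5678,  0.498 , -0.0823]), np.float64(0.0037346371151075414))
(array([ 0.5889,  0.4705, -0.1252]), np.float64(0.006460796641000816))
(array([ 0.7106,  0.4907, -0.0662]), np.float64(0.0073967621887516535))
```

View pics/s1.png

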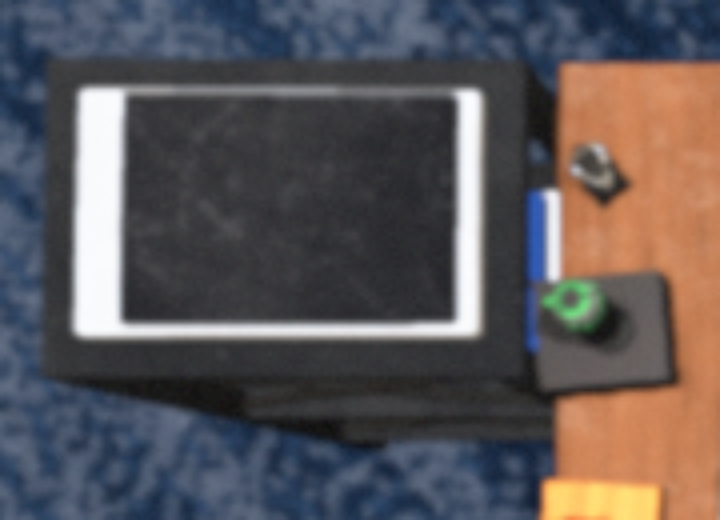

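```bash
cat >> plan.py <<'E'
KW=np.array([[347.4149,0,282.1606],[0,347.4149,209.9053],[0,0,1]])
TC=np.array([[1,-.0004,.0005,.0004],[-.0003,-.9588,-.2842,-.0777],[.0006,.2842,-.9588,-.1624],[0,0,0,1]])
def wristT(pos,quat):
    W=np.eye(4); W[:3,:3]=R.from_quat(quat,scalar_first=True).as_matrix(); W[:3,3]=pos; return W@TC
bar=lambda p,P=(.5491,.2717,YAW):np.array(p)@rz(P[2]).T+[P[0],P[1],0]
E
python3 - <<'E'
from plan import *
from station import *
pts=np.vstack([bar([[-.032,.018,.0395],[-.032,-.03,.0395],[-.032,-.078,.0395],[.01,.043,.158],[.015,.1,.139],[.01,-.106,.158]]),[[.433,.391,.135],[.433,.4,.03],[.552,.388,.158],[.552,.39,.048]]])
for pos,tau in (([.50,.36,.27],40),([.5,.38,.28],50),([.48,.40,.30],50),([.49,.42,.27],50)):
    o=tqW(np.radians(tau),flip=1); q=inverse_kinematics(pos,o); T=wristT(pos,o)
    print(pos,tau,q,None if q is None else clear2(q)); print(T[:3,3],proj(pts,KW,T).astype(int).tolist())
# transit check
for q in ([-1.251,-.3,1.2,0,1.0,-.02],):
    for j in np.linspace(-1.25,.85,8): print(j,clear2([j]+q[1:]),chain([j]+q[1:])[0][-1])
E
```

```text
[0.5, 0.36, 0.27] 40 [ 0.8163  0.6415  1.3201 -0.438   1.7306 -2.227 ] [0.1107 0.0483 0.0685 0.2064]
[0.5016 0.4048 0.4444] [[221, 269], [262, 269], [303, 269], [177, 193], [124, 197], [339, 193], [363, 338], [344, 353], [216, 340], [234, 347]]
[0.5, 0.38, 0.28] 50 [ 0.8645  0.7369  1.2105 -0.5208  1.9027 -2.2194] [0.1108 0.0654 0.0827 0.2152]
[0.503  0.4544 0.4439] [[222, 292], [262, 292], [301, 292], [183, 208], [134, 214], [334, 208], [361, 345], [344, 376], [216, 342], [232, 368]]
[0.48, 0.4, 0.3] 50 [ 0.8996  0.7239  1.1881 -0.5043  1.9497 -2.2074] [0.1191 0.0732 0.0927 0.2071]
[0.483  0.4744 0.4639] [[209, 283], [247, 283], [284, 283], [171, 204], [126, 210], [311, 204], [332, 328], [322, 360], [198, 324], [217, 353]]
[0.49, 0.42, 0.27] 50 [ 0.9052  0.7857  1.1406 -0.4979  1.9396 -2.195 ] [0.1157 0.0828 0.0964 0.243 ]
[0.493  0.4944 0.4339] [[214, 258], [253, 258], [291, 258], [176, 171], [128, 179], [321, 171], [344, 296], [331, 336], [205, 289], [223, 327]]
-1.25 [-0.0221  0.1632  0.2443  0.4493] [ 0.1862 -0.5226  0.991 ]
-0.95 [0.0101 0.221  0.2645 0.4098] [ 0.3323 -0.4442  0.991 ]
-0.65 [0.049  0.2811 0.272  0.3675] [ 0.4487 -0.3262  0.991 ]
-0.3500000000000001 [0.0893 0.3373 0.2717 0.3231] [ 0.5251 -0.179   0.991 ]
-0.050000000000000044 [0.1281 0.3772 0.2693 0.288 ] [ 0.5545 -0.0158  0.991 ]
0.25 [0.1637 0.3939 0.2693 0.2733] [0.5344 0.1487 0.991 ]
0.5499999999999998 [0.1947 0.3861 0.2735 0.284 ] [0.4666 0.3    0.991 ]
0.85 [0.2195 0.3652 0.2807 0.3172] [0.3571 0.4245 0.991 ]
```

```bash
cat >> plan.py <<'E'
def pathclear(q0,q1,n=15):
    return np.min([clear2(np.array(q0)*(1-t)+np.array(q1)*t) for t in np.linspace(0,1,n)],0)
E
python3 - <<'E'
from plan import *
from station import *
q0=get_joint_pos(); a=[-1.251,-.3,1.2,0,1.0,-.02]; b=[.95,-.3,1.2,-.3,1.5,-2.0]
pos=[.49,.42,.27]; o=tqW(np.radians(50),flip=1); q=inverse_kinematics(pos,o)
print(pathclear(q0,a),pathclear(a,b),pathclear(b,q))
t=get_time(); movej(a); print(get_time()-t); t=get_time(); movej(b); print(get_time()-t); t=get_time(); movej(q.tolist()); print(get_time()-t)
p,r=get_tcp_pos(),get_ee_rot(); im=read_camera("wrist"); cv2.imwrite("pics/w1.png",im[:,:,::-1])
print(p,r,o,get_time()); np.savez("w1.npz",p=p,r=r)
E
```

```text
[-0.0311  0.1338  0.2256  0.3975] [-0.0222  0.163   0.2442  0.1699] [0.1157 0.0702 0.0959 0.1841]
2.6833
2.975
2.2749999999999995
[0.4903 0.4204 0.2717] [-0.0086  0.0208  0.9066 -0.4214] [-0.0095  0.0204  0.9061 -0.4225] 8.1333
```

View pics/w1.png

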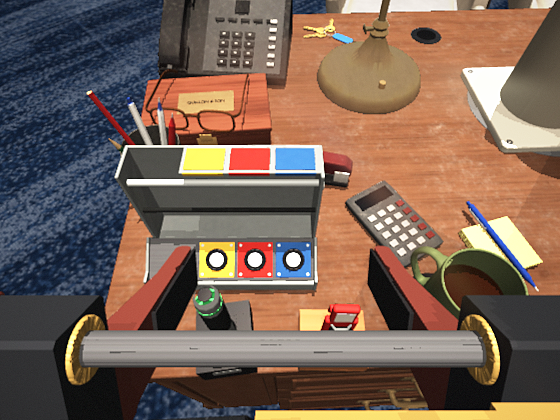

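The wrist view shows all three buttons at about (217,260), (255,260) and (293,260), the lip plates at row 160, the tag top at (343,318) and the wand tail at (207,300). I'll zoom in for a precise fit.

```bash
python3 - <<'E'
from plan import *
d=np.load("w1.npz"); T=wristT(d['p'],d['r'])
im=cv2.imread("pics/w1.png"); g=cv2.cvtColor(im,cv2.COLOR_BGR2GRAY)
cs=[]
for (u,v) in ((217,260),(255,260),(293,260)):
    w=g[v-9:v+10,u-9:u+10].astype(float); m=(w>170); ys,xs=np.nonzero(m); cs.append((u-9+xs.mean(),v-9+ys.mean()))
print(cs)
B=[[-.032,.018,.0395],[-.032,-.030,.0395],[-.032,-.078,.0395]]
p,r=fit([(KW,T,B,np.array(cs))],[.55,.27,-1.61]);print(p,r)
C=bar([[.010,.043,.158],[.010,-.106,.158],[.049,-.106,.16],[.015,.043,.139]],p); print(proj(C,KW,T))
a=im[135:295,110:350]; cv2.imwrite("pics/w1z.png",cv2.resize(a,None,fx=3.3,fy=3.3,interpolation=cv2.INTER_CUBIC))
a=im[270:340,170:380]; cv2.imwrite("pics/w1y.png",cv2.resize(a,None,fx=3.8,fy=3.8,interpolation=cv2.INTER_CUBIC))
E
```

```text
[(np.float64(216.82089552238807), np.float64(259.83084577114425)), (np.float64(254.47093023255815), np.float64(259.2732558139535)), (np.float64(292.92), np.float64(259.16))]
[ 0.5485  0.2732 -1.6072] [-0.556  -0.1125  0.2553  0.1321  0.2456 -0.0675]
[[177.4269 173.1393]
 [322.1042 172.0555]
 [319.7284 143.0678]
 [182.6096 180.7448]]
```

View pics/w1z.png

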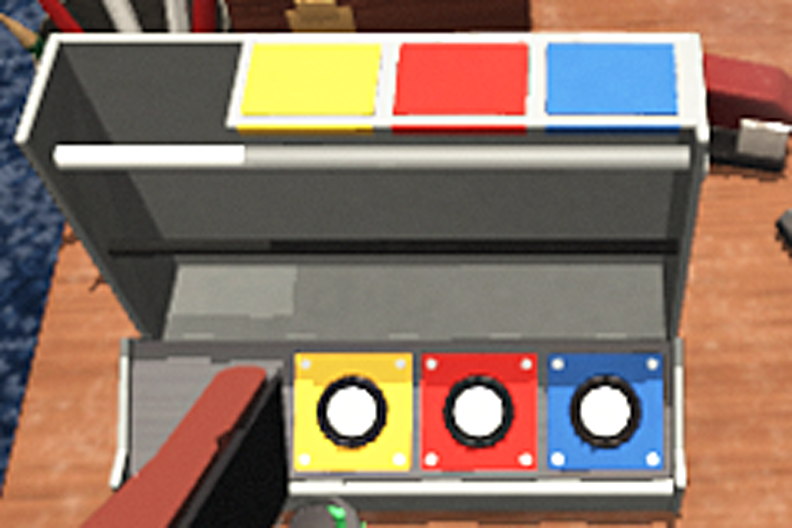

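View pics/w1y.png

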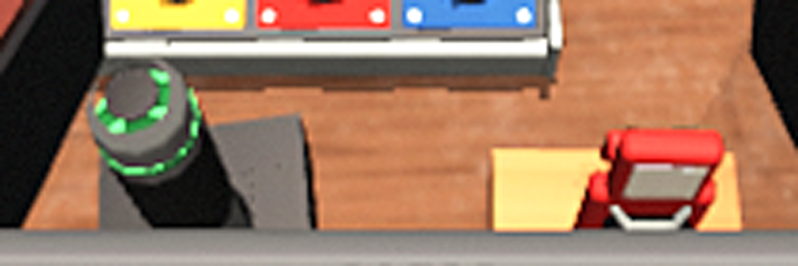

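```bash
python3 - <<'E'
from plan import *
d=np.load("w1.npz"); T=wristT(d['p'],d['r']);K,Tt=cam("top");Ks,Ts=cam("scene")
B=[[-.032,.018,.0395],[-.032,-.030,.0395],[-.032,-.078,.0395]]
t=lambda a:(np.array(a)+.5)/4-.5+[160,105]
s=lambda a:(np.array(a)+.5)/3.6-.5+[145,165]
w=lambda a:(np.array(a)+.5)/3.3-.5+[110,135]
y=lambda a:(np.array(a)+.5)/3.8-.5+[170,270]
ob=[(KW,T,B,np.array([[216.8,259.8],[254.5,259.3],[292.9,259.2]])),(KW,T,[[.01,.043,.158],[.01,-.106,.158]],w([(229,128),(699,127)])),
 (K,Tt,B,t([(274,264),(269,352),(266,438)])),(Ks,Ts,B,s([(288,286),(352,316),(416,345)]))]
for o in (ob[:1],ob[:2],ob): print(fit(o,[.55,.27,-1.61]))
print('tag top from wrist',unproj(y([(617,140),(722,137),(670,140)]),.135,KW,T))
print('wand tail',unproj(y([(127,95)]),.158,KW,T))
print('cradle corner',unproj(y([(300,117)]),.048,KW,T),'holder far corners',unproj(y([(493,149),(735,152)]),.03,KW,T))
H=np.array([[.031,.037,.03],[.031,-.037,.03]])@rz(-1.6159).T+[.4333,.3989,0]; print('holder pred',H)
C=np.array([.035,.03,.048])@rz(-1.473).T+[.5517,.3934,0]; C2=np.array([.035,-.03,.048])@rz(-1.473).T+[.5517,.3934,0];print(C,C2)
E
```

```text
(array([ 0.5485,  0.2732, -1.6082]), array([-0.5358, -0.1047,  0.2226,  0.1172,  0.2637, -0.0608]))
(array([ 0.5482,  0.2733, -1.6136]), array([-0.4978, -0.0779,  0.2543,  0.334 ,  0.3143,  0.346 , -1.2875,
       -0.4183,  0.9941, -0.4803]))
(array([ 0.5484,  0.2729, -1.615 ]), array([-0.6757, -0.3904,  0.0533,  0.0693,  0.0965,  0.129 , -1.417 ,
       -0.7658,  0.7745, -0.675 , -0.8955,  0.1492, -0.6523, -0.1527,
       -0.9142,  0.1575,  0.2341,  0.2286, -0.019 , -0.0033,  0.6929,
        0.4888]))
tag top from wrist [[0.4456 0.3998 0.135 ]
 [0.4214 0.4002 0.135 ]
 [0.4335 0.4004 0.135 ]]
wand tail [[0.5543 0.3924 0.158 ]]
cradle corner [[0.5262 0.3612 0.048 ]] holder far corners [[0.4679 0.3679 0.03  ]
 [0.3932 0.3722 0.03  ]]
holder pred [[0.4689 0.3663 0.03  ]
 [0.3949 0.3696 0.03  ]]
[0.585  0.3615 0.048 ] [0.5253 0.3556 0.048 ]
```

```bash
cat >> plan.py <<'E'
BAR=(.5484,.2729,-1.614); TAU=np.radians(60)
O60=tqW(TAU,yaw=-1.614,flip=1); Z60=R.from_quat(O60,scalar_first=True).as_matrix()[:,2]
def snap(name):
    from station import get_tcp_pos,get_ee_rot,read_camera
    p,r=get_tcp_pos(),get_ee_rot(); im=read_camera("wrist"); cv2.imwrite(f"pics/{name}.png",im[:,:,::-1]); np.savez(f"{name}.npz",p=p,r=r); return p,r
E
python3 - <<'E'
from plan import *
from station import *
g=np.array([.4334,.3997,.126]); pos=tcp(g,O60)-Z60*.075
q=inverse_kinematics(pos,O60); print(q,pathclear(get_joint_pos(),q))
movel(pos.tolist(),O60.tolist(),v=.2)
print(snap("w2"),get_time(),pos)
im=cv2.imread("pics/w2.png")
E
```

```text
[ 0.9986  0.9823  1.1296 -0.4929  1.9642 -2.0583] [0.1159 0.0825 0.0964 0.2424]
(array([0.4361, 0.4485, 0.1549]), array([-0.0103,  0.019 ,  0.8662, -0.4993])) 8.9917 [0.4355 0.4482 0.154 ]
```

View pics/w2.png

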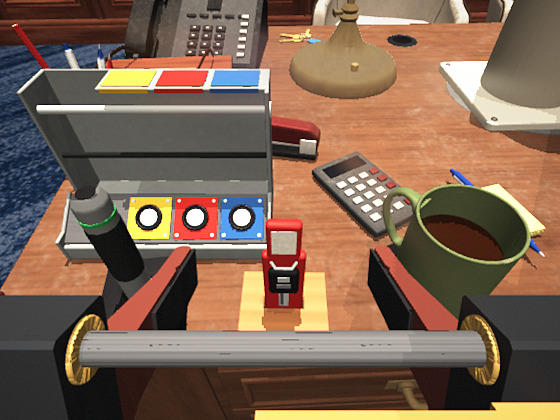

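```bash
python3 - <<'E'
import cv2
im=cv2.imread("pics/w2.png")
cv2.imwrite("pics/w2z.png",cv2.resize(im[205:335,225:345],None,fx=4.6,fy=4.6,interpolation=cv2.INTER_CUBIC))
E
```

```text
(no output)
```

View pics/w2z.png

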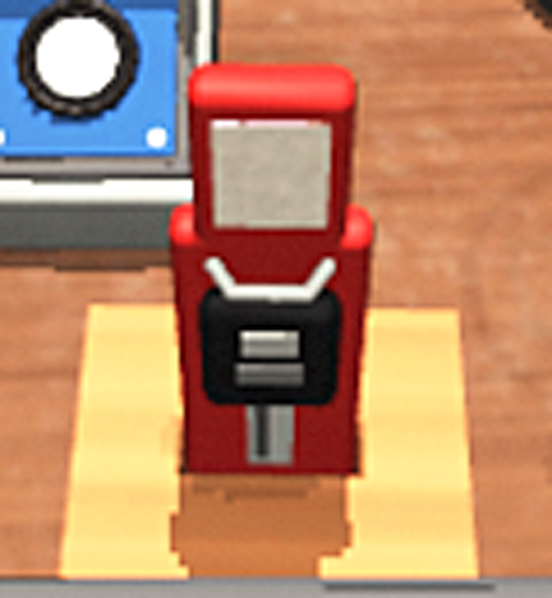

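```bash
python3 - <<'E'
from plan import *
d=np.load("w2.npz"); T=wristT(d['p'],d['r'])
c=lambda a:(np.array(a)+.5)/4.6-.5+[225,205]
# bottom corners at holder top (world z .03): tag front face
L=np.array([[-.004,.016,.03],[-.004,-.016,.03],[.004,.012,.135],[.004,-.012,.135],[-.004,.016,.102-.003],[-.004,-.016,.102-.003]])
px=c([(182,472),(358,472),(190,66),(354,66),(172,244),(373,244)])
print(fit([(KW,T,L,px)],[.433,.4,-1.6]))
H=[[.031,.037,.03],[.031,-.037,.03]]
print(unproj(c([(88,307),(459,310)]),.03,KW,T))
B=[[-.032,.018,.0395],[-.032,-.030,.0395],[-.032,-.078,.0395]]
g=cv2.cvtColor(cv2.imread("pics/w2.png"),cv2.COLOR_BGR2GRAY); cs=[]
for (u,v) in ((149,217),(195,217),(242,217)):
    w=g[v-9:v+10,u-9:u+10]; ys,xs=np.nonzero(w>170); cs.append((u-9+xs.mean(),v-9+ys.mean()))
print(cs,fit([(KW,T,B,np.array(cs))],[.55,.27,-1.61]))
print(proj(bar([[.01,.043,.158],[.01,-.106,.158]],BAR),KW,T))
E
```

```text
(array([ 0.4328,  0.4019, -1.6143]), array([ 0.6745, -0.2829, -0.267 , -0.2767, -0.5351, -1.0424,  0.526 ,
       -1.051 , -0.7768,  2.4302,  0.3975,  2.4282]))
[[0.4682 0.3683 0.03  ]
 [0.3935 0.3723 0.03  ]]
[(np.float64(148.2033195020747), np.float64(216.9045643153527)), (np.float64(194.71900826446281), np.float64(216.84710743801654)), (np.float64(241.30041152263374), np.float64(217.05349794238683))] (array([ 0.5482,  0.273 , -1.6177]), array([-0.1367, -0.0873,  0.0055,  0.0768,  0.1308, -0.0228]))
[[ 93.3402  88.4294]
 [265.9452  88.2646]]
```

```bash
sed -i 's/^BAR=.*;/BAR=(.5483,.2730,-1.615);/; s/yaw=-1.614,/yaw=-1.615,/' plan.py; python3 - <<'E'
from plan import *
from station import *
g=np.array([.4327,.4007,.126]); pos=tcp(g,O60)
# correct for steady-state tracking offset
e=np.array(get_tcp_pos())-(tcp([.4334,.3997,.126],O60)-Z60*.075); print('off',e)
h=movel((pos-e).tolist(),O60.tolist(),v=.1,until_force=8); print(h,get_tcp_pos(),pos,get_ft_force())
if not h:
    command_gripper(0.0); print(get_grip_width()*88,get_ft_force(),get_ft_torque(),get_tcp_pos())
    snap("w3")
print(get_time())
E
```

```text
off [0.0009 0.0004 0.0016]
False [0.4313 0.3845 0.1153] [0.432  0.3843 0.1165] [ 0.3795 -0.5672 -0.7828]
23.640102814961345 [0.5771 0.1991 0.3869] [ 0.529 -0.035 -0.011] [0.4311 0.3839 0.1148]
10.9417
```

View pics/w3.png

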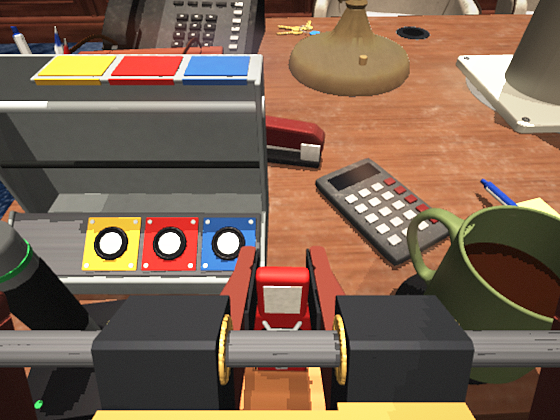

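The tag is held at a 23.6 mm width, and it shows between the pads at (283,290). Next I lift it and hover over the open end.

```bash
python3 - <<'E'
from plan import *
from station import *
p=np.array(get_tcp_pos()); up=p+[0,0,.12]
tag0=np.array([.4325,.4007,.01]); off=(p-tag0)@rz(BAR[2]); print('tcp in tag',off)   # bar axes
tagt=bar([.0035,.062,.0],BAR)+[0,0,.13]
tgt=tagt+rz(BAR[2])@off
movel(up.tolist(),O60.tolist(),v=.15)
q=inverse_kinematics(tgt,O60); print(q,pathclear(get_joint_pos(),q), clear2(q))
print(get_ft_force())
mid=bar([-.03,.062,0],BAR)+[0,0,.13]+rz(BAR[2])@off
movel(mid.tolist(),O60.tolist(),v=.2)
print(snap("w4"),mid,get_time(),get_grip_width()*88)
E
```

```text
tcp in tag [ 0.0169 -0.0007  0.1048]
[ 0.6807  0.8385  1.2291 -0.7377  1.8406 -2.3223] [0.0605 0.036  0.0334 0.2251] [0.0605 0.036  0.0334 0.2441]
[ 0.4271  0.54   -0.9972]
(array([0.6093, 0.2842, 0.2347]), array([-0.0111,  0.0186,  0.8658, -0.4999])) [0.6101 0.2834 0.2348] 13.1167 23.81822619234165
```

View pics/w4.png

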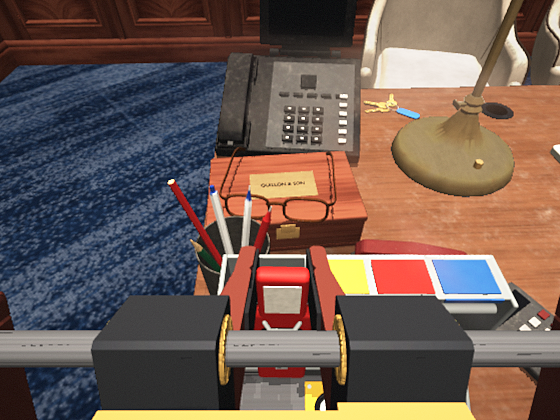

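```bash
python3 - <<'E'
import cv2,numpy as np
a=cv2.imread("pics/w3.png")[240:335,220:345];b=cv2.imread("pics/w4.png")[240:335,220:345]
cv2.imwrite("pics/cmp.png",cv2.resize(np.hstack([a,b]),None,fx=3.2,fy=3.2,interpolation=cv2.INTER_CUBIC))
from station import *
cv2.imwrite("pics/s4.png",read_camera("scene")[:,:,::-1])
E
```

```text
(no output)
```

View pics/cmp.png

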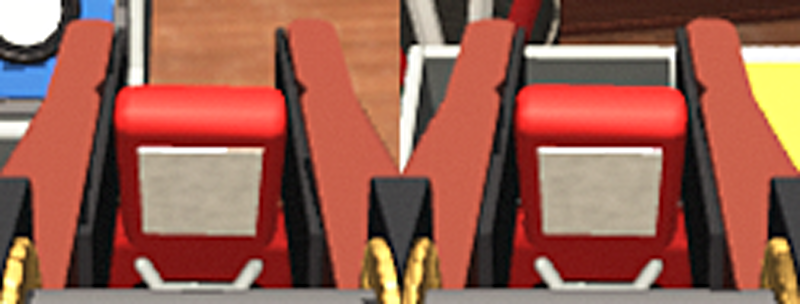

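View pics/s4.png

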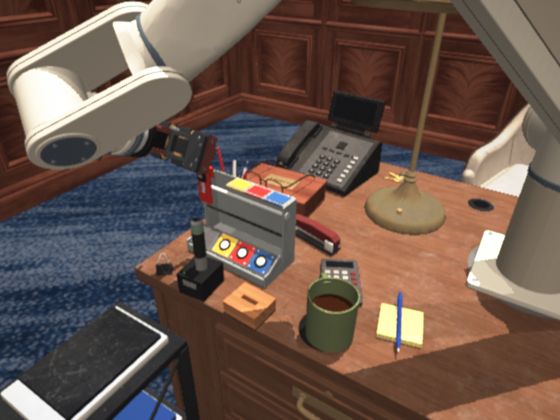

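```bash
python3 - <<'E'
from plan import *
d=np.load("w3.npz"); T=wristT(d['p'],d['r'])
c=lambda a:(np.array(a)+.5)/3.2-.5+[220,240]
print(unproj(c([(118,92),(283,92)]),.134,KW,T), unproj(c([(122,138),(282,138)]),.132,KW,T))
for y0 in (.398,.400,.402):
    L=np.array([[.004,.012,.135],[.004,-.012,.135],[-.004,.012,.135],[-.004,-.012,.135],[-.004,.016,.102],[-.004,-.016,.102],[-.004,.009,.127]])@rz(-1.615).T+[.4322,y0,0]
    print(y0,((proj(L,KW,T)-[220,240]+.5)*3.2-.5).astype(int).tolist())
E
```

```text
[[0.4427 0.3982 0.134 ]
 [0.4199 0.3991 0.134 ]] [[0.4423 0.4043 0.132 ]
 [0.4205 0.4052 0.132 ]]
0.398 [[108, 60], [279, 60], [105, 108], [282, 108], [92, 225], [296, 225], [130, 140]]
0.4 [[108, 72], [280, 72], [105, 121], [283, 121], [92, 237], [297, 237], [130, 152]]
0.402 [[108, 84], [282, 84], [104, 134], [285, 134], [92, 249], [299, 249], [130, 165]]
```

```bash
python3 - <<'E'
from plan import *
d=np.load("w4.npz"); T=wristT(d['p'],d['r'])
im=cv2.imread("pics/w4.png")
S=3.0; x0,y0=190,235
z=cv2.resize(im[y0:y0+90,x0:x0+266+60],None,fx=2.4,fy=2.4,interpolation=cv2.INTER_CUBIC)
z=cv2.resize(im[y0:y0+90,190:520],None,fx=2.4,fy=2.4,interpolation=cv2.INTER_CUBIC)
def line(a,b,c):
    u=(proj(bar([a,b],BAR),KW,T)-[190,y0]+.5)*2.4-.5; cv2.line(z,*[tuple(map(int,v)) for v in u.round()],c,1)
line([.010,.043,.158],[.010,-.106,.158],(0,0,0)); line([.049,.106,.160],[.049,-.106,.16],(0,0,0)); line([.010,.043,.158],[.049,.043,.158],(255,0,255))
line([.015,.106,.139],[.015,.043,.139],(0,255,0)); line([.015,-.109,.158],[.05,-.109,.158],(255,0,255))
cv2.imwrite("pics/w4z.png",z)
E
```

```text
(no output)
```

View pics/w4z.png

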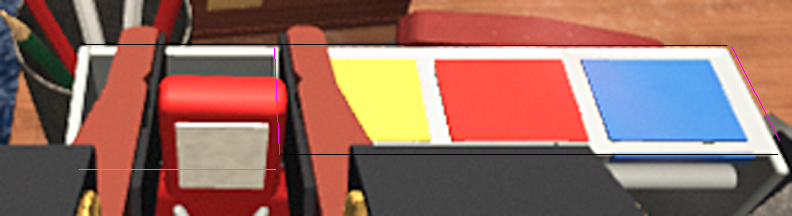

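```bash
cat >> plan.py <<'E'
OFF=np.array([.0179,0.0,.1048])
def tagtgt(hx,hy,hz):   # hook in bar frame -> tcp world
    return bar(np.array([hx-.0105,hy,hz-.07])+OFF,BAR)
def hooknow():
    from station import get_tcp_pos
    return (np.array(get_tcp_pos())-[BAR[0],BAR[1],0])@rz(BAR[2])-OFF+[.0105,0,.07]
def goto(hx,hy,hz,v=.1,f=None,bias=np.zeros(3)):
    from station import movel
    return movel((tagtgt(hx,hy,hz)+bias).tolist(),O60.tolist(),v=v,until_force=f)
E
python3 - <<'E'
from plan import *
from station import *
goto(.0142,.062,.185,v=.1); h=hooknow(); b=rz(BAR[2])@(np.array([.0142,.062,.185])-h); print('err',h,b)
print(goto(.0142,.062,.165,v=.08,f=5,bias=b),hooknow(),get_ft_force())
snap("w5"); print(get_time())
print(goto(.0142,.062,.1425,v=.05,f=5,bias=b),hooknow(),get_ft_force(),get_time())
snap("w6")
im=cv2.imread("pics/w6.png")
cv2.imwrite("pics/s6.png",read_camera("scene")[:,:,::-1][130:280,150:330])
E
python3 -c "
import cv2
a=cv2.imread('pics/s6.png');cv2.imwrite('pics/s6.png',cv2.resize(a,None,fx=4,fy=4,interpolation=cv2.INTER_CUBIC))"
```

```text
err [0.0142 0.062  0.1852] [ 0.     -0.     -0.0002]
False [0.0142 0.0617 0.1638] [ 1.0402  0.8622 -0.8093]
14.1417
False [0.0143 0.062  0.1421] [ 0.4586  0.3726 -1.7283] 14.7417
```

View pics/s6.png

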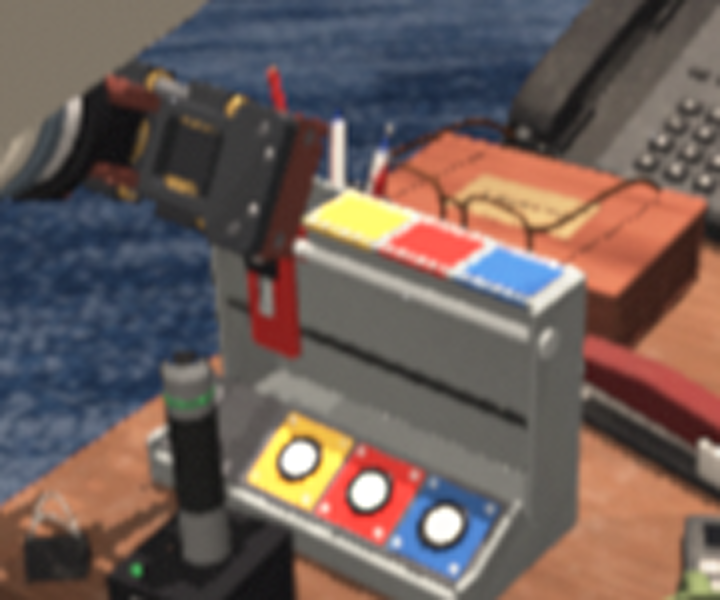

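View pics/w6.png

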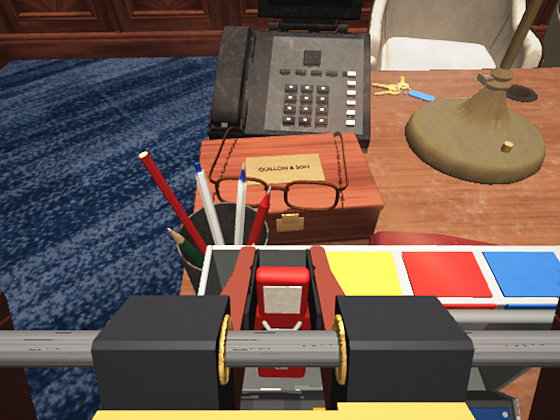

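```bash
python3 - <<'E'
from plan import *
from station import *
wait(.2);f0=np.array(get_ft_force())
r=goto(.0142,.062,.1355,v=.02,f=3); h=hooknow(); print(r,h,np.array(get_ft_force())-f0)
# raise by 2 mm above contact and slide
print(get_time())
E
```

```text
True [0.0141 0.0622 0.1388] [0.6986 1.2577 4.5633]
15.3333
```

Contact at hook z 0.1388, which matches the rail top at 0.139, so the hook is on the rail. Now I'll slide it along.

```bash
python3 - <<'E'
from plan import *
from station import *
goto(.0142,.062,.142,v=.03); print(hooknow(),get_ft_force())
wait(.15)
for y in (.03,0,-.03):
    r=goto(.0142,y,.142,v=.08,f=6); print(r,hooknow(),get_ft_force())
    if r: break
snap("w7"); print(get_time(),get_grip_width()*88)
cv2.imwrite("pics/s7.png",cv2.resize(read_camera("scene")[:,:,::-1][130:280,150:330],None,fx=4,fy=4,interpolation=cv2.INTER_CUBIC))
E
```

```text
[0.0142 0.062  0.1419] [-0.6991 -0.6109 -0.4269]
False [0.014  0.03   0.1422] [ 0.2849  0.1352 -0.6164]
False [ 0.014  -0.0001  0.1422] [ 0.3154 -0.1327  0.6432]
False [ 0.014  -0.0302  0.1422] [ 0.9107  0.2187 -0.6638]
17.4167 23.802223317474024
```

View pics/s7.png

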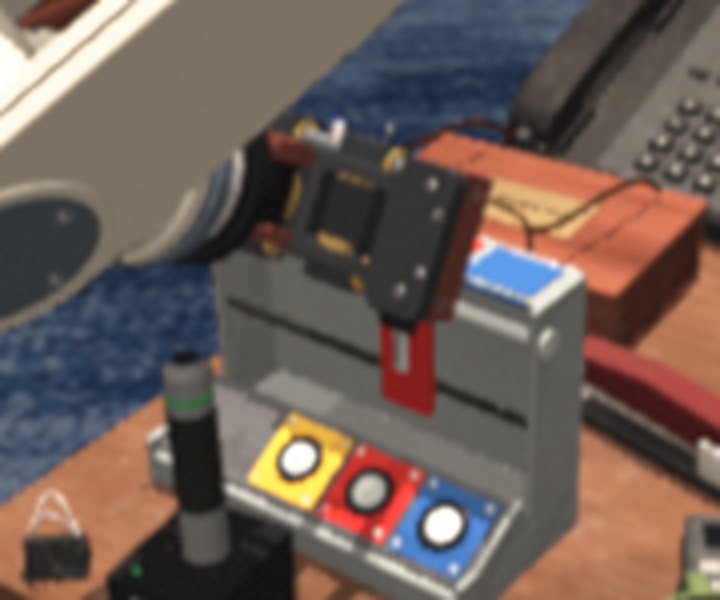

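View pics/w7.png

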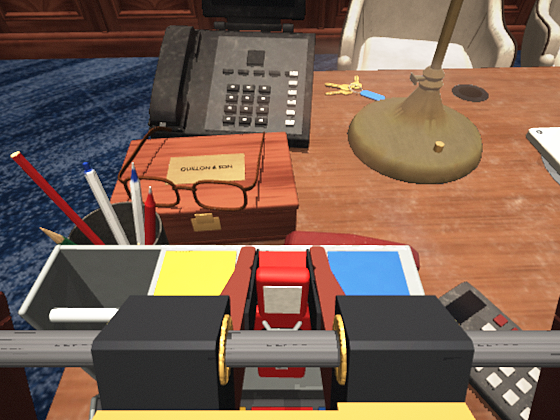

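```bash
python3 - <<'E'
from plan import *
from station import *
r=goto(.0142,-.030,.1375,v=.02,f=2); print(r,hooknow())
command_gripper(.6); wait(.3); print(get_grip_width()*88,get_time())
p=np.array(get_tcp_pos()); movel((p-Z60*.09).tolist(),O60.tolist(),v=.15); wait(.1)
snap("w8"); print(get_time(),get_tcp_pos())
cv2.imwrite("pics/s8.png",cv2.resize(read_camera("scene")[:,:,::-1][130:280,150:330],None,fx=4,fy=4,interpolation=cv2.INTER_CUBIC))
E
```

```text
True [ 0.0141 -0.0296  0.1388]
52.88518016390398 18.6583
19.5583 [0.5206 0.3296 0.2175]
```

View pics/s8.png

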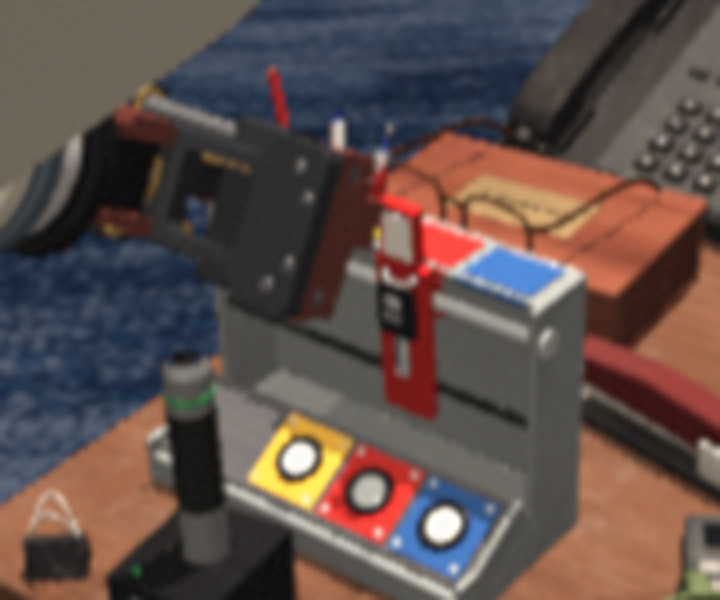

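View pics/w8.png

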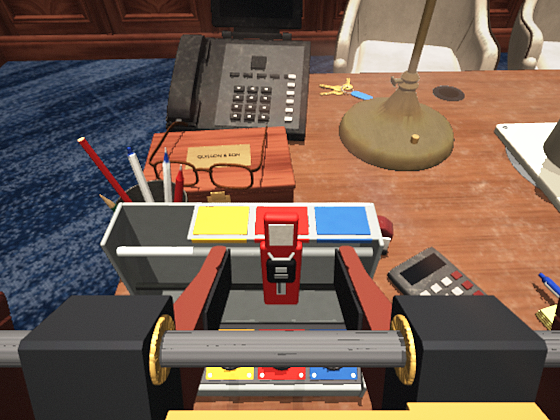

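The tag hangs upright at the red place, released (pixel (281,260) in the wrist view). Next is the wand.

```bash
cat >> plan.py <<'E'
O30=tqW(np.radians(30),yaw=-1.615,flip=1); Z30=R.from_quat(O30,scalar_first=True).as_matrix()[:,2]
E
python3 - <<'E'
from plan import *
from station import *
W=np.array([.553,.390,.109]); pos=tcp(W,O30)-Z30*.13
q=inverse_kinematics(pos,O30); print(pos,q,pathclear(get_joint_pos(),q))
p=np.array(get_tcp_pos())
movel((p+[0,.03,.05]).tolist(),O60.tolist(),v=.2)
movel(pos.tolist(),O30.tolist(),v=.2)
print(snap("w9"),get_time())
E
```

```text
[0.5555 0.4454 0.2051] [ 0.8035  0.7761  1.1492 -0.3377  1.6218 -2.2413] [0.0942 0.0549 0.0676 0.2422]
(array([0.555 , 0.4442, 0.2042]), array([-0.0066,  0.0215,  0.9653, -0.2603])) 20.8
```

View pics/w9.png

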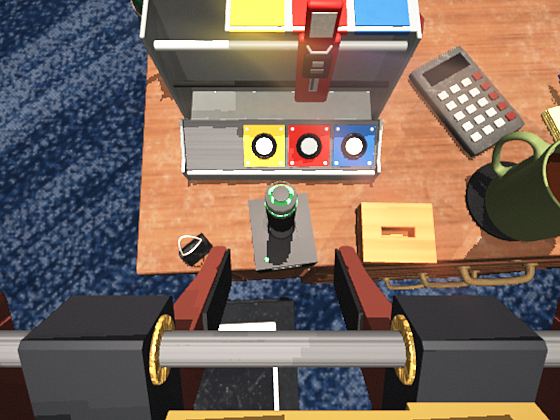

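```bash
python3 - <<'E'
from plan import *
d=np.load("w9.npz"); T=wristT(d['p'],d['r']); im=cv2.imread("pics/w9.png")
x0,y0,s=235,170,6
z=cv2.resize(im[y0:y0+100,x0:x0+100],None,fx=s,fy=s,interpolation=cv2.INTER_CUBIC)
def px(P): return ((proj(P,KW,T)-[x0,y0]+.5)*s-.5).round().astype(int)
a=np.linspace(0,2*np.pi,40)
for zz,r,c in ((.158,.0115,(255,255,255)),(.11,.012,(255,0,255)),(.048,.0125,(0,255,255))):
    cv2.polylines(z,[px(np.c_[.553+r*np.cos(a),.390+r*np.sin(a),a*0+zz])],True,c,1)
cv2.imwrite("pics/w9z.png",z)
g=cv2.cvtColor(im,cv2.COLOR_BGR2GRAY);cs=[]
for (u,v) in ((265,147),(309,147),(354,147)):
    w=g[v-7:v+8,u-7:u+8]; ys,xs=np.nonzero(w>140); cs.append((u-7+xs.mean(),v-7+ys.mean()))
B=[[-.032,.018,.0395],[-.032,-.030,.0395],[-.032,-.078,.0395]]
print(cs,fit([(KW,T,B,np.array(cs))],[.55,.27,-1.61]))
E
```

```text
[(np.float64(264.4540816326531), np.float64(146.45408163265307)), (np.float64(308.92424242424244), np.float64(146.42424242424244)), (np.float64(353.8872549019608), np.float64(146.48529411764707))] (array([ 0.5482,  0.2734, -1.615 ]), array([-0.3492, -0.0183,  0.1638,  0.0248,  0.1707, -0.0229]))
```

View pics/w9z.png

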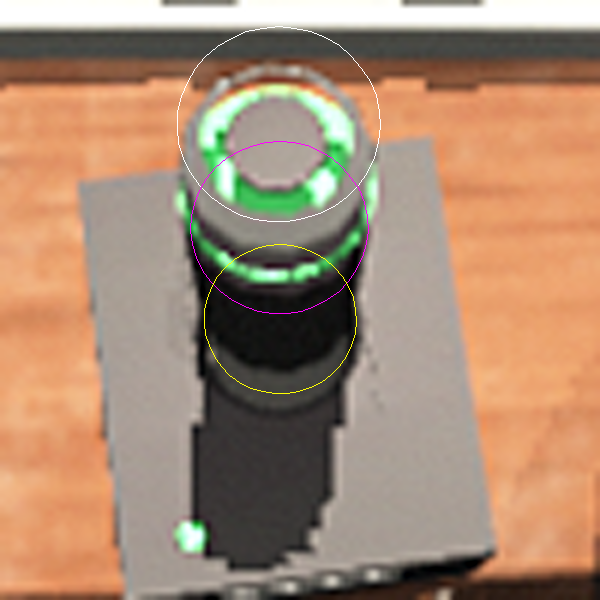

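```bash
python3 - <<'E'
from plan import *
from station import *
W=np.array([.553,.392,.109]); pos=tcp(W,O30)
b=np.array([.0005,.0012,.0009])*0
h=movel(pos.tolist(),O30.tolist(),v=.12,until_force=8); print(h,get_tcp_pos(),pos,get_ft_force())
if not h:
    e=pos-np.array(get_tcp_pos())
    f0=np.array(get_ft_force()); command_gripper(0.0); print(get_grip_width()*88,get_tcp_pos(),np.array(get_ft_force())-f0)
    snap("w10")
print(get_time())
E
```

```text
False [0.553  0.3832 0.0933] [0.5526 0.3825 0.0925] [ 0.3923  0.07   -0.2482]
22.13160843224588 [0.5526 0.3826 0.0927] [-0.9706  0.2581  1.4114]
22.65
```

View pics/w10.png

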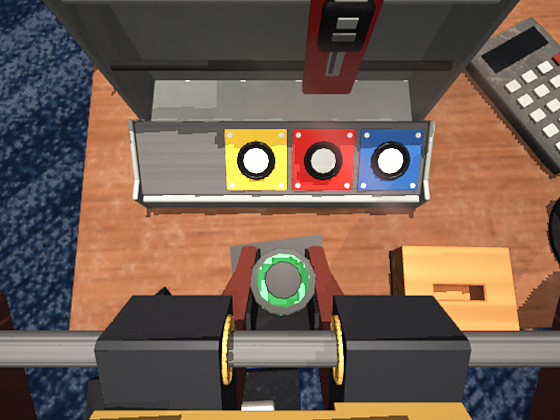

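```bash
python3 - <<'E'
from plan import *
d=np.load("w10.npz"); T=wristT(d['p'],d['r']); im=cv2.imread("pics/w10.png")
x0,y0,s=240,240,8
z=cv2.resize(im[y0:y0+75,x0:x0+90],None,fx=s,fy=s,interpolation=cv2.INTER_CUBIC)
def px(P): return ((proj(P,KW,T)-[x0,y0]+.5)*s-.5).round().astype(int)
a=np.linspace(0,2*np.pi,40)
for y in (.392,): 
  for zz,r,c in ((.158,.0115,(255,255,255)),(.150,.0115,(255,0,255))):
    cv2.polylines(z,[px(np.c_[.5527+r*np.cos(a),y+r*np.sin(a),a*0+zz])],True,c,1)
cv2.imwrite("pics/w10z.png",z); print(d['p'])
E
```

```text
[0.5526 0.3826 0.0927]
```

View pics/w10z.png

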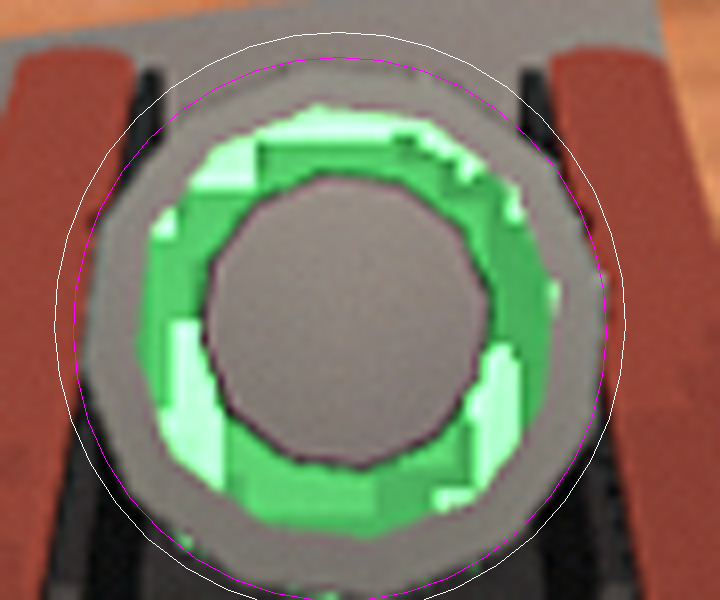

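```bash
cat >> plan.py <<'E'
BTN=np.array([-.032,-.030,.0395]); NRM=np.array([-.5,0,np.sqrt(3)/2])
WOFF=(np.array([.5526,.3826,.0927])-[.5527,.392,.024])@rz(-1.615)  # tcp in wand frame at pick (bar axes)
def presspos(dist,B=BAR,lat=(0,0)):  # dist: nose tip (uncompressed) above button along normal
    Ry=R.from_euler('y',-30,degrees=True).as_matrix()
    o=BTN+NRM*(dist+.012)+Ry@WOFF+np.array([0,lat[1],0])+Ry@np.array([lat[0],0,0])
    return bar(o,B)
def tipnow(B=BAR):
    from station import get_tcp_pos,get_ee_rot
    M=R.from_quat(get_ee_rot(),scalar_first=True).as_matrix(); M0=R.from_quat(O30,scalar_first=True).as_matrix()
    Wr=M@M0.T@rz(-1.615)  # wand axes in world
    tip=np.array(get_tcp_pos())-Wr@WOFF+Wr@np.array([0,0,-.012])
    z=rz(B[2]).T@Wr[:,2]; return (tip-[B[0],B[1],0])@rz(B[2])-BTN, z
E
python3 - <<'E'
from plan import *
from station import *
print(WOFF)
p=np.array(get_tcp_pos()); movel((p+[0,0,.02]).tolist(),None,v=.08); print(get_grip_width()*88,get_ft_force())
movel((p+[0,0,.075]).tolist(),None,v=.15)
pos=presspos(.035); q=inverse_kinematics(pos,O60); print(pos,q,pathclear(get_joint_pos(),q))
movel(pos.tolist(),O60.tolist(),v=.12)
t,z=tipnow(); print('tip rel button (bar)',t,'ang',np.degrees(np.arccos(z@NRM)),get_time(),get_grip_width()*88)
snap("w11")
cv2.imwrite("pics/s11.png",cv2.resize(read_camera("scene")[:,:,::-1][130:290,140:340],None,fx=3.6,fy=3.6,interpolation=cv2.INTER_CUBIC))
E
```

```text
[0.0094 0.0003 0.0687]
22.52218465462996 [-0.2207  0.5949 -1.5335]
[0.5223 0.3559 0.1444] [ 0.8483  0.9625  1.2005 -0.6018  1.855  -2.1441] [0.0861 0.0365 0.0491 0.2838]
tip rel button (bar) [-0.0176  0.0001  0.0295] ang 0.058698697575572556 24.2417 22.297260634353492
```

View pics/s11.png

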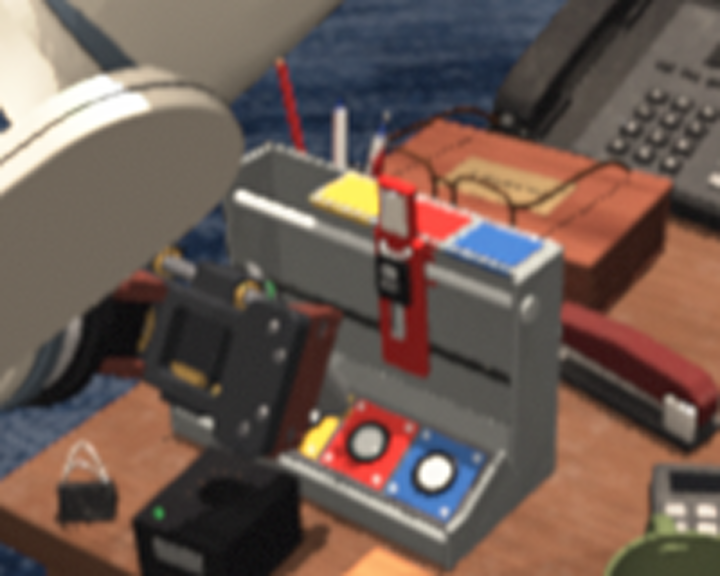

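View pics/w11.png

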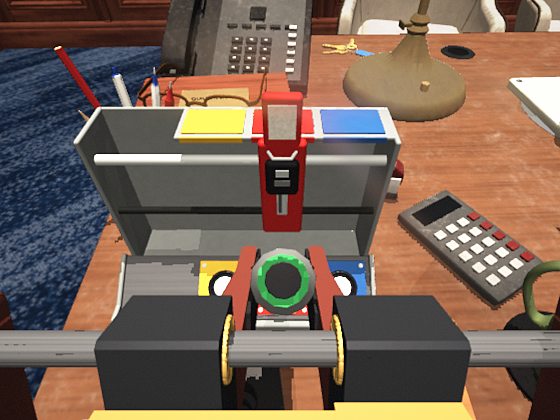

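The wand is unchanged in the grip: its tail is at (283,281), as it was when grasped. It sits midway between the yellow (222) and blue (342) buttons. Now I approach slowly.

```bash
python3 - <<'E'
from plan import *
from station import *
movel(presspos(.006).tolist(),O60.tolist(),v=.05); t,z=tipnow(); print(t,t@NRM)
n=rz(BAR[2])@NRM
wait(.3); f0=np.mean([(wait(.02),get_ft_force())[1] for _ in range(8)],0)
r=movel(presspos(-.006).tolist(),O60.tolist(),v=.008,until_force=2.0)
t,z=tipnow(); print(r,t,'along n',t@NRM)
wait(.3); F=[(wait(.03),(np.array(get_ft_force())-f0)@n)[1] for _ in range(10)]; print(np.round(F,2),get_time())
cv2.imwrite("pics/s12.png",cv2.resize(read_camera("scene")[:,:,::-1][130:290,140:340],None,fx=3.6,fy=3.6,interpolation=cv2.INTER_CUBIC)); snap("w12")
E
```

```text
[-0.003   0.      0.0051] 0.0059558794719866285
True [ 0.001  -0.0001 -0.0018] along n -0.002102909335584007
[3.16 2.46 2.03 2.85 2.54 2.52 2.81 2.83 2.58 3.36] 27.1083
```

View pics/s12.png

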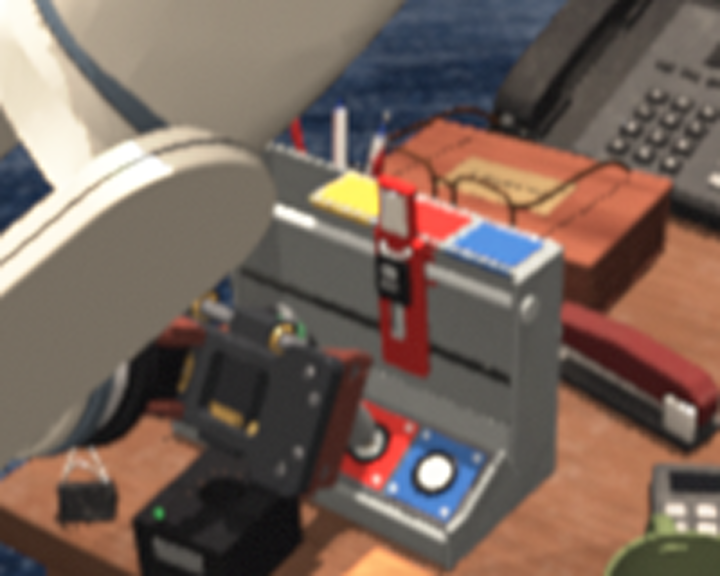

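```bash
python3 - <<'E'
from plan import *
from station import *
im=read_camera("scene")[:,:,::-1]; K,T=cam("scene")
x0,y0,s=225,235,12; z=cv2.resize(im[y0:y0+45,x0:x0+50],None,fx=s,fy=s,interpolation=cv2.INTER_CUBIC)
Ry=R.from_euler('y',-30,degrees=True).as_matrix(); a=np.linspace(0,2*np.pi,40)
for r,h,c,dl in ((.011,.001,(0,255,255),0),(.006,0,(255,0,255),0),(.0115,.012,(255,255,0),0)):
    P=BTN+np.c_[r*np.cos(a),r*np.sin(a),a*0+h]@Ry.T
    for B,cc in ((BAR,c),):
        u=((proj(bar(P,B),K,T)-[x0,y0]+.5)*s-.5).astype(int); cv2.polylines(z,[u],True,cc,1)
print(proj(bar([[-.032,-.078,.0395]],BAR),K,T))
cv2.imwrite("pics/s13.png",z)
E
```

```text
[[260.9197 261.0087]]
```

View pics/s13.png

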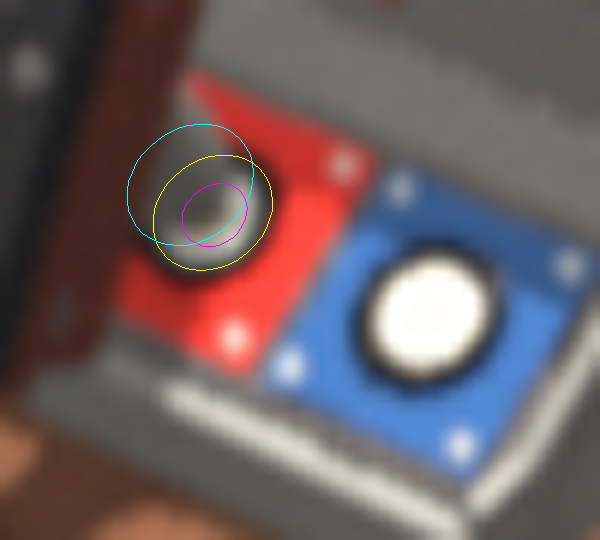

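```bash
python3 - <<'E'
from plan import *
from station import *
t,z=tipnow(); print(t,np.degrees(np.arccos(min(1,z@NRM))),get_grip_width()*88,get_ft_force(),get_qvel(),get_time())
job_done()
E
```

```text
[ 0.0012 -0.0004 -0.0023] 0.06284533817254113 22.500770962369923 [1.875  0.4993 1.0521] [ 0.0004  0.002  -0.0008  0.0002  0.0007 -0.0002] 27.2583
the job is handed in; nothing more can be done
```

I hung the red tag at the red place, logged it in with the wand, and handed the job in at about 27 s of the 56 s. No verdict is reported, so success rests on the checks below.

**Tag:** I gripped it across its 24 mm width instead of the suggested 8 mm thickness. That let the arm come in from the left and stay clear of the lamp. The hook touched the rail at z = 0.1388 m, against 0.139 m expected. I slid it under the lip without catching and released it at y = -0.0296 m, against -0.030 m for the middle of the red place. The later pictures show it hanging upright there.

**Wand:** I lifted it straight out of the cradle and pressed it on the red button. These are the last readings before hand-in:

| Check | Reading | Allowed |
|---|---|---|
| Tip sideways offset from button middle | about 0.5 mm | 5 mm |
| Angle to square | about 0.1° | 8° |
| Nose pressed in | about 2 mm | – |
| Push along the button axis | about 2.7 N (readings 2.0 to 3.4 N) | 1 to 8 N |

- **Accuracy:** the tip offset and angle come from the arm's pose and the wand's measured place in the grip, so camera calibration (about 2 mm) adds to them. The last scene picture shows the nose inside the red collar with no visible offset.
- **Bystanders:** I saw none moved in the pictures, but did not measure them.
- **Disagreement:** the cameras differed by up to about 2 mm on the key bar and a bit more on the tag and wand. I used the close-up wrist views, which the rail contact bore out in height.

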